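# Load the egg cooker and hold its dial at the third click

### The job

One egg already stands in the egg cooker: move eggs from the wooden stand into its free cups until exactly three stand upright in the cooker, leave the last one standing in the wooden stand, and do not let an egg fall or shift the lemon. Only then turn the cooker's spring-return dial clockwise past the first two clicks to the third (three white pips) and hold it there with the fingers: the program finishes while still holding the dial at the third click, since it springs back if let go.

Things in the scene. Friction and masses are not known exactly. Their poses are not given: they have to be found in the camera images.
- cooker: Egg cooker, fixed: grey housing 250 (x) x 160 (y) mm with a steel tray, 45 mm above the worktop, holding 4 steel egg cups at x = 0 and 80, y = +-40 mm, and a control pod (top at 58 mm) with the dial, axis at x = -85, y = 0. Origin: centre of the underside; x from pod to cups, z up. At the start one egg stands in the cup x = 80, y = +40.
- stand: Wooden egg stand, fixed: board 160 x 160 mm, its top 45 mm above the worktop, with four wooden cups at x = +-40, y = +-40 mm of its origin (centre of the underside, z up), same size and rim height as the cooker's. At the start three hold eggs; the one at x = +40, y = +40 is empty.
- dial (a joint): Dial angle, rad. 0 = rest (pointer at the white dash); grows clockwise seen from above. Clicks at 0.42 (one white pip), 0.84 (two pips), 1.26 (three pips); end stop 1.5. When let go a spring turns it back to 0 from anywhere, over the clicks: torque 0.03 N m at rest to 0.11 at the third click; clicks add up to 0.04.
- dial_grip (a point): Grip point of the dial, on its upright axis, 80 mm above the worktop: a black disc 52 mm across with a straight grip bar on top, 46 mm long, 12 wide, from 64 to 90 mm above the worktop. Turns with the dial: x along the bar to its pointer end, y across it, z up. At rest the pointer stands 0.63 rad counter-clockwise of the cooker's x.
- cooker_cup0 (a point): Centre of the rim of the cooker's cup at x = 0, y = +40 mm: 34 mm across outside, 28 mm inside, rim 65 mm above the worktop and 20 mm above the tray.
- cooker_cup1 (a point): Centre of the rim of the cooker's cup at x = 0, y = -40 mm: 34 mm across outside, 28 mm inside, rim 65 mm above the worktop and 20 mm above the tray.
- cooker_cup2 (a point): Centre of the rim of the cooker's cup at x = 80, y = +40 mm: 34 mm across outside, 28 mm inside, rim 65 mm above the worktop and 20 mm above the tray.
- cooker_cup3 (a point): Centre of the rim of the cooker's cup at x = 80, y = -40 mm: 34 mm across outside, 28 mm inside, rim 65 mm above the worktop and 20 mm above the tray.
- egg_a_mid (a point): Middle (half-way up) of one of four equal plain eggs, 44 mm across at the widest (22 mm above its blunt lower end), 57 mm tall, 60 g, standing in a cup; z up along the egg. Seated, this point is 88 mm above the worktop, 23 mm above the rim, over the cup's centre. Which of the eggs is in the cooker at the start varies.
- egg_a: The egg of egg_a_mid; origin at its blunt lower end, z up along the egg.
- egg_b_mid (a point): Middle (half-way up) of one of four equal plain eggs, 44 mm across at the widest (22 mm above its blunt lower end), 57 mm tall, 60 g, standing in a cup; z up along the egg. Seated, this point is 88 mm above the worktop, 23 mm above the rim, over the cup's centre. Which of the eggs is in the cooker at the start varies.
- egg_b: The egg of egg_b_mid; origin at its blunt lower end, z up along the egg.
- egg_c_mid (a point): Middle (half-way up) of one of four equal plain eggs, 44 mm across at the widest (22 mm above its blunt lower end), 57 mm tall, 60 g, standing in a cup; z up along the egg. Seated, this point is 88 mm above the worktop, 23 mm above the rim, over the cup's centre. Which of the eggs is in the cooker at the start varies.
- egg_c: The egg of egg_c_mid; origin at its blunt lower end, z up along the egg.
- egg_d_mid (a point): Middle (half-way up) of one of four equal plain eggs, 44 mm across at the widest (22 mm above its blunt lower end), 57 mm tall, 60 g, standing in a cup; z up along the egg. Seated, this point is 88 mm above the worktop, 23 mm above the rim, over the cup's centre. Which of the eggs is in the cooker at the start varies.
- egg_d: The egg of egg_d_mid; origin at its blunt lower end, z up along the egg.
- lemon: Lemon, 78 x 55 x 56 mm, loose on the worktop; origin centre of its underside. To be left alone.
Mind the look-alikes: they are no part of the job. What is shaped like the egg_a but orange or pink is not meant. Leave any green look-alike of the egg_b alone.

How it is judged (in metres and radians):
On the way, in this order (a step that is already met when the one before it is completed fails the run):
1. exactly three eggs stand in the cooker's cups and one in the stand, let go and at rest ((((z of egg_a_mid in the frame of stand between 0.08 and 0.097 m and x of egg_a_mid in the frame of stand between -0.06 and 0.06 m and y of egg_a_mid in the frame of stand between -0.06 and 0.06 m and angle between egg_a_mid's own z axis and vertical below 0.5 rad) and (z of egg_b_mid in the frame of cooker between 0.08 and 0.097 m and x of egg_b_mid in the frame of cooker between -0.02 and 0.1 m and y of egg_b_mid in the frame of cooker between -0.06 and 0.06 m and angle between egg_b_mid's own z axis and vertical below 0.5 rad) and (z of egg_c_mid in the frame of cooker between 0.08 and 0.097 m and x of egg_c_mid in the frame of cooker between -0.02 and 0.1 m and y of egg_c_mid in the frame of cooker between -0.06 and 0.06 m and angle between egg_c_mid's own z axis and vertical below 0.5 rad) and (z of egg_d_mid in the frame of cooker between 0.08 and 0.097 m and x of egg_d_mid in the frame of cooker between -0.02 and 0.1 m and y of egg_d_mid in the frame of cooker between -0.06 and 0.06 m and angle between egg_d_mid's own z axis and vertical below 0.5 rad)) or ((z of egg_b_mid in the frame of stand between 0.08 and 0.097 m and x of egg_b_mid in the frame of stand between -0.06 and 0.06 m and y of egg_b_mid in the frame of stand between -0.06 and 0.06 m and angle between egg_b_mid's own z axis and vertical below 0.5 rad) and (z of egg_a_mid in the frame of cooker between 0.08 and 0.097 m and x of egg_a_mid in the frame of cooker between -0.02 and 0.1 m and y of egg_a_mid in the frame of cooker between -0.06 and 0.06 m and angle between egg_a_mid's own z axis and vertical below 0.5 rad) and (z of egg_c_mid in the frame of cooker between 0.08 and 0.097 m and x of egg_c_mid in the frame of cooker between -0.02 and 0.1 m and y of egg_c_mid in the frame of cooker between -0.06 and 0.06 m and angle between egg_c_mid's own z axis and vertical below 0.5 rad) and (z of egg_d_mid in the frame of cooker between 0.08 and 0.097 m and x of egg_d_mid in the frame of cooker between -0.02 and 0.1 m and y of egg_d_mid in the frame of cooker between -0.06 and 0.06 m and angle between egg_d_mid's own z axis and vertical below 0.5 rad)) or ((z of egg_c_mid in the frame of stand between 0.08 and 0.097 m and x of egg_c_mid in the frame of stand between -0.06 and 0.06 m and y of egg_c_mid in the frame of stand between -0.06 and 0.06 m and angle between egg_c_mid's own z axis and vertical below 0.5 rad) and (z of egg_a_mid in the frame of cooker between 0.08 and 0.097 m and x of egg_a_mid in the frame of cooker between -0.02 and 0.1 m and y of egg_a_mid in the frame of cooker between -0.06 and 0.06 m and angle between egg_a_mid's own z axis and vertical below 0.5 rad) and (z of egg_b_mid in the frame of cooker between 0.08 and 0.097 m and x of egg_b_mid in the frame of cooker between -0.02 and 0.1 m and y of egg_b_mid in the frame of cooker between -0.06 and 0.06 m and angle between egg_b_mid's own z axis and vertical below 0.5 rad) and (z of egg_d_mid in the frame of cooker between 0.08 and 0.097 m and x of egg_d_mid in the frame of cooker between -0.02 and 0.1 m and y of egg_d_mid in the frame of cooker between -0.06 and 0.06 m and angle between egg_d_mid's own z axis and vertical below 0.5 rad)) or ((z of egg_d_mid in the frame of stand between 0.08 and 0.097 m and x of egg_d_mid in the frame of stand between -0.06 and 0.06 m and y of egg_d_mid in the frame of stand between -0.06 and 0.06 m and angle between egg_d_mid's own z axis and vertical below 0.5 rad) and (z of egg_a_mid in the frame of cooker between 0.08 and 0.097 m and x of egg_a_mid in the frame of cooker between -0.02 and 0.1 m and y of egg_a_mid in the frame of cooker between -0.06 and 0.06 m and angle between egg_a_mid's own z axis and vertical below 0.5 rad) and (z of egg_b_mid in the frame of cooker between 0.08 and 0.097 m and x of egg_b_mid in the frame of cooker between -0.02 and 0.1 m and y of egg_b_mid in the frame of cooker between -0.06 and 0.06 m and angle between egg_b_mid's own z axis and vertical below 0.5 rad) and (z of egg_c_mid in the frame of cooker between 0.08 and 0.097 m and x of egg_c_mid in the frame of cooker between -0.02 and 0.1 m and y of egg_c_mid in the frame of cooker between -0.06 and 0.06 m and angle between egg_c_mid's own z axis and vertical below 0.5 rad))) and contact force between the fingers and egg_a below 0.05 N and contact force between the fingers and egg_b below 0.05 N and contact force between the fingers and egg_c below 0.05 N and contact force between the fingers and egg_d below 0.05 N and linear speed of each of egg_a, egg_b, egg_c, egg_d below 0.03 m/s), for 0.2 s.
2. the fingers hold the dial at the third click (value of joint dial between 1.1 and 1.41 rad and contact force between the fingers and cooker above 0.5 N), for 0.5 s.
At the end, for the whole second after the job is handed in: Exactly three eggs stand upright (within 0.5 rad) in cups of the cooker and the fourth in a cup of the stand, all at rest and not touched by the fingers; the dial is still, at 1.10 to 1.41 rad (third click, 1.26, within about 9 degrees), and the fingers press on it with at least 0.5 N (all of step 1 and all of step 2 and velocity of joint dial between -0.2 and 0.2 rad/s); the arm keeps its last pose, push and grip.
It fails at once if the dial is turned before three eggs stand in the cooker (not (((z of egg_a_mid in the frame of stand between 0.08 and 0.097 m and x of egg_a_mid in the frame of stand between -0.06 and 0.06 m and y of egg_a_mid in the frame of stand between -0.06 and 0.06 m and angle between egg_a_mid's own z axis and vertical below 0.5 rad) and (z of egg_b_mid in the frame of cooker between 0.08 and 0.097 m and x of egg_b_mid in the frame of cooker between -0.02 and 0.1 m and y of egg_b_mid in the frame of cooker between -0.06 and 0.06 m and angle between egg_b_mid's own z axis and vertical below 0.5 rad) and (z of egg_c_mid in the frame of cooker between 0.08 and 0.097 m and x of egg_c_mid in the frame of cooker between -0.02 and 0.1 m and y of egg_c_mid in the frame of cooker between -0.06 and 0.06 m and angle between egg_c_mid's own z axis and vertical below 0.5 rad) and (z of egg_d_mid in the frame of cooker between 0.08 and 0.097 m and x of egg_d_mid in the frame of cooker between -0.02 and 0.1 m and y of egg_d_mid in the frame of cooker between -0.06 and 0.06 m and angle between egg_d_mid's own z axis and vertical below 0.5 rad)) or ((z of egg_b_mid in the frame of stand between 0.08 and 0.097 m and x of egg_b_mid in the frame of stand between -0.06 and 0.06 m and y of egg_b_mid in the frame of stand between -0.06 and 0.06 m and angle between egg_b_mid's own z axis and vertical below 0.5 rad) and (z of egg_a_mid in the frame of cooker between 0.08 and 0.097 m and x of egg_a_mid in the frame of cooker between -0.02 and 0.1 m and y of egg_a_mid in the frame of cooker between -0.06 and 0.06 m and angle between egg_a_mid's own z axis and vertical below 0.5 rad) and (z of egg_c_mid in the frame of cooker between 0.08 and 0.097 m and x of egg_c_mid in the frame of cooker between -0.02 and 0.1 m and y of egg_c_mid in the frame of cooker between -0.06 and 0.06 m and angle between egg_c_mid's own z axis and vertical below 0.5 rad) and (z of egg_d_mid in the frame of cooker between 0.08 and 0.097 m and x of egg_d_mid in the frame of cooker between -0.02 and 0.1 m and y of egg_d_mid in the frame of cooker between -0.06 and 0.06 m and angle between egg_d_mid's own z axis and vertical below 0.5 rad)) or ((z of egg_c_mid in the frame of stand between 0.08 and 0.097 m and x of egg_c_mid in the frame of stand between -0.06 and 0.06 m and y of egg_c_mid in the frame of stand between -0.06 and 0.06 m and angle between egg_c_mid's own z axis and vertical below 0.5 rad) and (z of egg_a_mid in the frame of cooker between 0.08 and 0.097 m and x of egg_a_mid in the frame of cooker between -0.02 and 0.1 m and y of egg_a_mid in the frame of cooker between -0.06 and 0.06 m and angle between egg_a_mid's own z axis and vertical below 0.5 rad) and (z of egg_b_mid in the frame of cooker between 0.08 and 0.097 m and x of egg_b_mid in the frame of cooker between -0.02 and 0.1 m and y of egg_b_mid in the frame of cooker between -0.06 and 0.06 m and angle between egg_b_mid's own z axis and vertical below 0.5 rad) and (z of egg_d_mid in the frame of cooker between 0.08 and 0.097 m and x of egg_d_mid in the frame of cooker between -0.02 and 0.1 m and y of egg_d_mid in the frame of cooker between -0.06 and 0.06 m and angle between egg_d_mid's own z axis and vertical below 0.5 rad)) or ((z of egg_d_mid in the frame of stand between 0.08 and 0.097 m and x of egg_d_mid in the frame of stand between -0.06 and 0.06 m and y of egg_d_mid in the frame of stand between -0.06 and 0.06 m and angle between egg_d_mid's own z axis and vertical below 0.5 rad) and (z of egg_a_mid in the frame of cooker between 0.08 and 0.097 m and x of egg_a_mid in the frame of cooker between -0.02 and 0.1 m and y of egg_a_mid in the frame of cooker between -0.06 and 0.06 m and angle between egg_a_mid's own z axis and vertical below 0.5 rad) and (z of egg_b_mid in the frame of cooker between 0.08 and 0.097 m and x of egg_b_mid in the frame of cooker between -0.02 and 0.1 m and y of egg_b_mid in the frame of cooker between -0.06 and 0.06 m and angle between egg_b_mid's own z axis and vertical below 0.5 rad) and (z of egg_c_mid in the frame of cooker between 0.08 and 0.097 m and x of egg_c_mid in the frame of cooker between -0.02 and 0.1 m and y of egg_c_mid in the frame of cooker between -0.06 and 0.06 m and angle between egg_c_mid's own z axis and vertical below 0.5 rad))) and value of joint dial above 0.3 rad).
It fails at once if an egg falls to the worktop or below (height (world z) of any of egg_a_mid, egg_b_mid, egg_c_mid, egg_d_mid below 0.05 m).
It fails at once if the lemon is moved by more than 40 mm (distance of lemon from where it was at the start of the episode above 0.04 m).
It also fails if it takes over 61 s, if anything falls off the work surface, if the arm or the gripper's body presses on something with over 40 N, if the wrist force passes 120 N, or if a joint passes its speed limit or range.

### The arm

A 6-joint arm with a two-finger parallel gripper is mounted at the origin on a cart in front of the work surface, level with it; the furniture and walls round the work are solid. World frame = base frame: x ahead of the robot, y to its left, z up, the work surface at z = 0. Lengths are in m, angles in degrees, forces in N, time in s.
With the tool pointing down it reaches from about 0.3 to 0.825 m from the base axis. Payload 5.4 kg.
Tool frame: the origin (TCP) lies at the very end of the fingers, on their centre line; the grasp point (between the pads) lies 19 mm behind it; z points along the fingers, y is the direction in which the jaws open and shut (so a half turn about z gives the same grasp; the last joint's range is limited). The gripper opens to 92 mm and grips with 3 to 60 N. Pads are 20 mm wide; open, the fingers measure 128 mm over their backs; the gripper's body (75 mm by 189 mm) begins 69 mm behind the grasp point.
Start: joints at [-12.038, 9.076, 91.501, -0, 79.423, -12.038], TCP at [0.575, -0, 0.194] pointing down, gripper open.
Joint ranges: [-166.64, 166.64], [-54.1, 131.32], [10.49, 154.53], [-73.88, 253.88], [9.74, 151.15], [-171.62, 171.62]. Speed limits (degrees/s): [147.25, 147.25, 180, 180, 180, 180].

### API

Orientations are given as [roll, pitch, yaw] about the fixed x, y, z axes, in that order (R = Rz(yaw) Ry(pitch) Rx(roll)).
In Python, from workcell import get_obs, get_image, job_done gives the robot as it stands.
- The arm moves only by the tool jog_arm, never from a script. Its argument "moves" is a list of rows, each a list of 2 entries, a list of its own where there are three numbers: the shift along the tool's x, y, z in mm, then the turn, a rotation vector about the tool's x, y, z in degrees. A call has 1 to 20 rows; each row is the pose to reach, as a shift and turn from the pose commanded when the call began, along the tool's axes at that moment; what a row does not reach only later rows make up. A row lasts 1/10 s, in which the tool goes at most 50 mm and 8.59 degrees, less where a joint would pass 70% of its speed; a pose out of reach is approached as far as the arm can. A call with a gripper value outside its range is refused whole. "claw" is the finger opening in mm, from 0 to 91.9, set as the call begins (left out, the last holds). The fingers move at their own pace and stop on an object; the grip force is fixed at half the most. Time passes only in rows, so rows that repeat a pose let the fingers close. It gives the time, the measured TCP pose, the force and the opening at its end, in the units of the state.
- get_obs(): the state, without advancing time (a new reading comes with each control period).
- get_image(name): name is "scene" or "side" or "wrist"; returns a dict with "img" (480x640x3 uint8, red, green, blue), "mtx" (3x3 intrinsics, pixels), "R" (3x3) and "t" (3): a world point X has camera coordinates R X + t. Camera axes: x right, y down, z forward; pixel columns grow to the right and rows downward; lengths in m; the calibration is good to about 2 mm. The wrist camera is an equidistant fisheye: a pixel r from the principal point sees the ray r / f radians off the axis. A picture is of the moment at which its call begins. There is no depth.
- job_done(): hands the job in, once; it reports no verdict.
The state is a dict: "clock": time; "q": joint angles; "dq": joint speeds; "joint_efforts": joint torques, N m; "tcp_pos": TCP position; "tcp_rot": TCP orientation; "force": force on the tool from outside, world axes, zero at the start; "wrist_torque": the same for the moment, N m; "finger_gap": opening from 0.0 (shut) to 1.0 (fully open).
Only numpy, scipy, OpenCV 4.12 (cv2) and the standard library are available. Lean on these libraries where they do the work, as an engineer would, in place of code of your own. Each camera call takes 0.05 s, during which the arm holds its last target.

## Working session

There is one attempt and no reset: what is moved stays moved. The work goes in short steps, Python scripts to look and compute and a tool call to move; the robot and the scene stay as the last step left them, time stands still between calls to the robot, and variables do not carry over. Pictures are saved under pics/ and viewed, and the job is handed in when it is done.

Besides the shell and the picture viewer there is one more tool, called after "Emit:" as a command line: name --argument value ..., lists and objects as JSON in quotes. jog_arm: Moves the arm, as the interface text tells. Its arguments: {"type":"object","properties":{"moves":{"type":"array"},"claw":{"type":"number"}},"required":["moves"]}

```bash
mkdir -p pics; python3 - <<'E'
from workcell import get_obs,get_image
import cv2,numpy as np,pickle
print(get_obs())
for n in("scene","side","wrist"):
    d=get_image(n);cv2.imwrite(f"pics/{n}0.png",d["img"][...,::-1]);pickle.dump(d,open(f"{n}0.pkl","wb"));print(n,d["mtx"],d["R"],d["t"])
E
```

```text
{'clock': 0.0, 'q': array([-1.20379564e+01,  9.11219684e+00,  9.15702673e+01,  1.05490126e-03,
        7.94224204e+01, -1.20390167e+01]), 'dq': array([-0.009682  , -0.08667698,  0.06410823,  0.00841079,  0.02557894,
       -0.05236755]), 'joint_efforts': array([ 4.79022274e-04, -3.85570908e+01, -3.22103977e+01,  7.00944406e-02,
        3.78346047e-02, -1.56143192e-04]), 'tcp_pos': array([5.74353879e-01, 1.21851061e-04, 1.92840057e-01]), 'tcp_rot': array([-1.79897639e+02, -2.28903872e-02,  9.00008452e+01]), 'force': array([ 0.82965719,  0.5158855 , -0.58642548]), 'wrist_torque': array([-0.02283322,  0.03012694, -0.03070959]), 'finger_gap': 0.9986318902269418}
scene [[452.03158427   0.         318.42261151]
 [  0.         452.03158427 243.52595194]
 [  0.           0.           1.        ]] [[-0.76975444 -0.63833285  0.00304704]
 [-0.49834754  0.59795195 -0.6277764 ]
 [ 0.39890831 -0.48475215 -0.77838777]] [0.54085475 0.17125118 0.78800115]
side [[510.15003471   0.         325.39626982]
 [  0.         510.15003471 243.86555211]
 [  0.           0.           1.        ]] [[-0.93560493 -0.35293602 -0.00892044]
 [-0.19529663  0.53843411 -0.81972431]
 [ 0.29411331 -0.76519597 -0.57268882]] [0.56634672 0.05695211 1.02404819]
wrist [[371.64829954   0.         325.93150441]
 [  0.         371.64829954 240.25076296]
 [  0.           0.           1.        ]] [[ 9.99997432e-01 -1.04446059e-03 -2.01101414e-03]
 [-3.99626115e-04 -9.54819386e-01  2.97186439e-01]
 [-2.23055481e-03 -2.97184872e-01 -9.54817352e-01]] [-0.57397239 -0.03253921  0.39310937]
```

View pics/scene0.png

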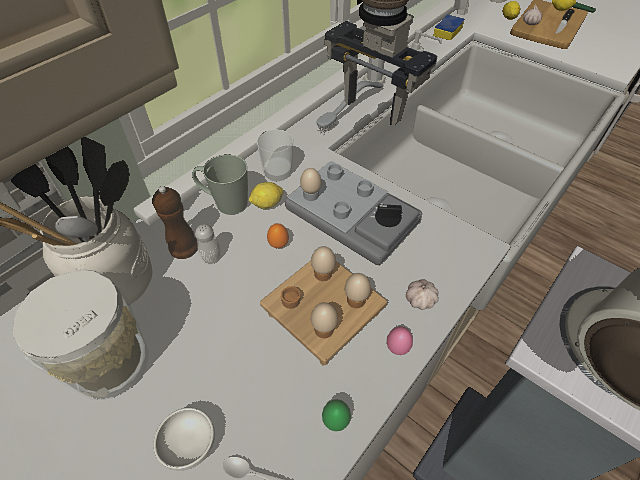

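View pics/side0.png

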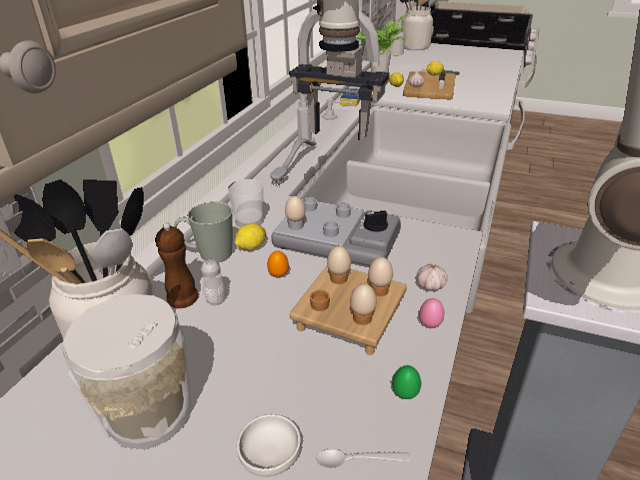

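View pics/wrist0.png

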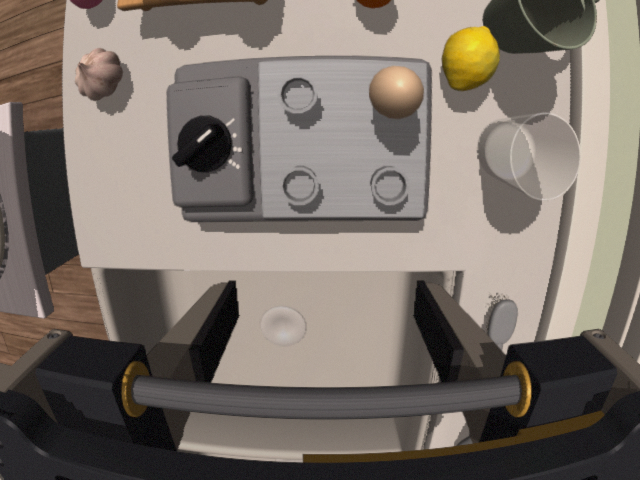

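Egg candidates in the scene image:
- **Pale eggs in the stand:** (323,262), (357,290) and (324,319). These are the ones to move.
- **Pale egg in the cooker:** (311,181).
- **Not meant:** orange (278,236), pink (400,340), green (336,415) and garlic (422,293).
- **Other features:** the empty stand cup is at (291,297) and the lemon at (266,195).

In the wrist image, the free cooker cups are at (299,95), (301,186) and (390,186), and the dial is at (206,144).

```bash
cat > h.py <<'E'
import numpy as np,cv2,pickle
from workcell import get_obs,get_image
def ray(d,n,u,v):
    K=d["mtx"];a=np.array([(u-K[0,2])/K[0,0],(v-K[1,2])/K[1,1]])
    if n=="wrist":
        r=np.hypot(*a);c=np.array([a[0]/r*np.sin(r),a[1]/r*np.sin(r),np.cos(r)])
    else: c=np.array([a[0],a[1],1.]);c/=np.linalg.norm(c)
    return -d["R"].T@d["t"],d["R"].T@c
def onz(d,n,u,v,z):
    o,r=ray(d,n,u,v);return o+r*(z-o[2])/r[2]
def tri(rs):
    A=np.zeros((3,3));b=np.zeros(3)
    for o,r in rs:
        P=np.eye(3)-np.outer(r,r);A+=P;b+=P@o
    return np.linalg.solve(A,b)
def eggs(d,box=None):
    h=cv2.cvtColor(d["img"],cv2.COLOR_RGB2HSV)
    m=cv2.inRange(h,(5,35,90),(20,140,255))
    m=cv2.morphologyEx(m,cv2.MORPH_OPEN,np.ones((5,5)))
    n,l,s,c=cv2.connectedComponentsWithStats(m)
    return [(s[i].tolist(),c[i].round(1).tolist()) for i in range(1,n) if 150<s[i][4]<6000]
E
python3 - <<'E'
from h import *
D={n:pickle.load(open(f"{n}0.pkl","rb")) for n in("scene","side","wrist")}
for n in D:
    print(n,*eggs(D[n]),sep="\n ")
for n,l in (("scene",[(323,262),(357,290),(324,319),(311,181)]),("side",[(340,262),(380,274),(363,302),(295,209)])):
    for u,v in l: print(n,D[n]["img"][v,u],cv2.cvtColor(D[n]["img"],cv2.COLOR_RGB2HSV)[v,u],onz(D[n],n,u,v,.086))
w=D["wrist"]
for u,v in[(299,95),(301,186),(390,186),(397,92)]:print(onz(w,"wrist",u,v,.065 if u!=397 else .088))
cv2.imwrite("pics/w0crop.png",cv2.resize(w["img"][40:230,150:440,::-1],None,fx=2.7,fy=2.7))
cv2.imwrite("pics/s0crop.png",cv2.resize(D["side"]["img"][230:350,280:420,::-1],None,fx=4,fy=4))
cv2.imwrite("pics/sc0crop.png",cv2.resize(D["scene"]["img"][230:370,250:400,::-1],None,fx=4,fy=4))
E
```

```text
scene
 ([0, 0, 94, 64, 2243], [48.2, 31.7])
 ([513, 0, 73, 47, 1674], [550.4, 25.7])
 ([626, 102, 14, 16, 176], [633.6, 109.5])
 ([300, 170, 21, 23, 363], [310.4, 181.5])
 ([406, 280, 28, 27, 371], [417.6, 291.0])
 ([364, 387, 90, 93, 3599], [412.0, 437.5])
 ([596, 470, 32, 10, 218], [611.9, 475.7])
side
 ([436, 1, 92, 13, 748], [482.1, 7.0])
 ([31, 50, 15, 16, 167], [38.4, 58.2])
 ([404, 71, 51, 28, 999], [430.4, 86.0])
 ([510, 110, 11, 29, 253], [515.0, 123.2])
 ([623, 172, 17, 21, 295], [632.0, 182.2])
 ([285, 196, 20, 25, 413], [294.5, 208.6])
 ([0, 232, 78, 52, 1487], [47.4, 258.0])
 ([418, 265, 29, 25, 516], [431.5, 277.2])
 ([81, 344, 105, 95, 5131], [140.5, 395.4])
 ([598, 403, 42, 77, 1746], [625.1, 452.5])
wrist
 ([75, 48, 42, 49, 1366], [94.2, 70.3])
 ([369, 66, 55, 43, 1862], [396.3, 87.5])
 ([232, 272, 26, 37, 531], [243.6, 286.6])
 ([272, 272, 37, 33, 559], [289.7, 286.0])
 ([353, 273, 16, 20, 164], [359.8, 281.0])
 ([334, 274, 20, 33, 340], [344.7, 289.4])
 ([170, 281, 53, 63, 1425], [194.5, 314.2])
 ([430, 284, 58, 82, 1469], [461.2, 323.1])
 ([282, 299, 56, 67, 983],
[... 176 characters left out ...]
2.8, 372.0])
scene [190 172 145] [ 18  60 190] [0.47932268 0.2572024  0.086     ]
scene [192 174 146] [ 18  61 192] [0.39922328 0.26582049 0.086     ]
scene [195 176 149] [ 18  60 195] [0.40687515 0.34320052 0.086     ]
scene [187 168 143] [ 17  60 187] [0.62725485 0.1148605  0.086     ]
side [218 191 167] [ 14  60 218] [0.47862698 0.25930836 0.086     ]
side [219 192 167] [ 14  61 219] [0.40175817 0.26826239 0.086     ]
side [219 193 168] [ 15  59 219] [0.40784622 0.34836436 0.086     ]
side [219 193 168] [ 15  59 219] [0.62839815 0.11728295 0.086     ]
[0.55156999 0.11388056 0.065     ]
[0.55253108 0.03516966 0.065     ]
[0.63010411 0.03551755 0.065     ]
[0.6302524  0.11535069 0.088     ]
```

View pics/w0crop.png

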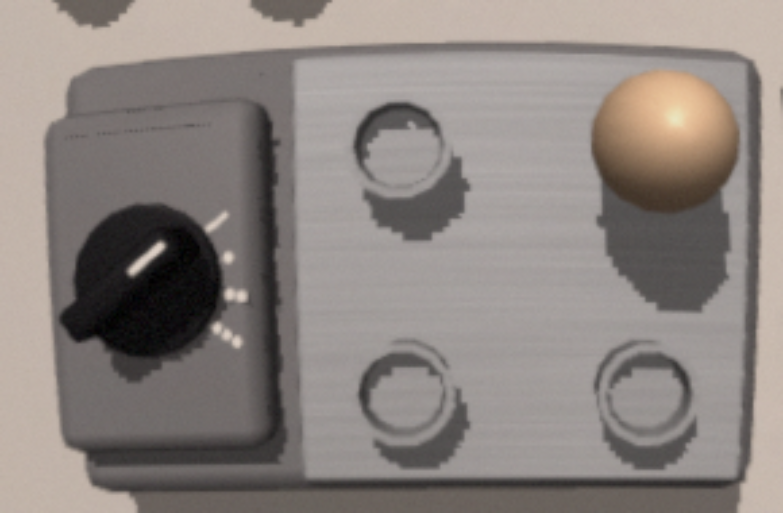

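View pics/sc0crop.png

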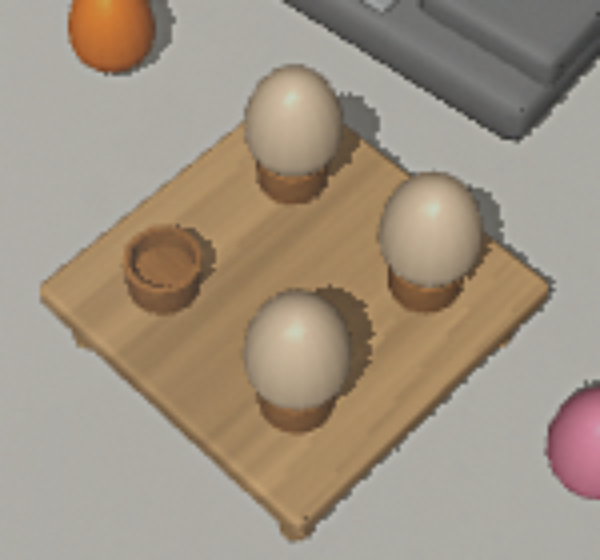

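View pics/s0crop.png

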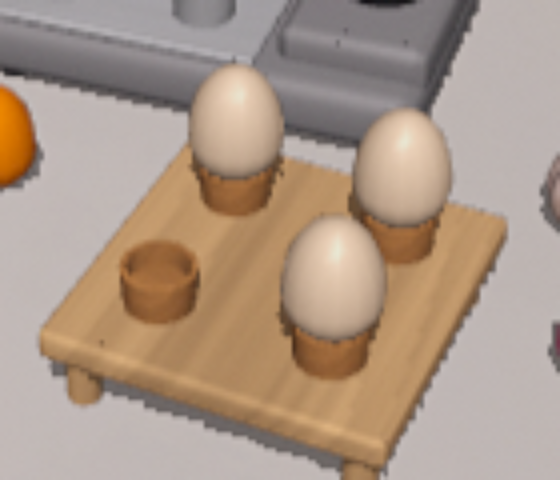

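The crops show plain pale eggs in all four positions. The stand's empty cup is at +x,+y and the dial points at the white dash. I'll move the wrist camera over the stand for a closer measurement.

Emit:
jog_arm --moves '[[[40, -24, -20], [0, 0, 0]], [[80, -48, -20], [0, 0, 0]], [[120, -72, -20], [0, 0, 0]], [[160, -96, -20], [0, 0, 0]], [[190, -116, -20], [0, 0, 0]], [[200, -120, -20], [0, 0, 0]], [[200, -120, -20], [0, 0, 0]], [[200, -120, -20], [0, 0, 0]], [[200, -120, -20], [0, 0, 0]]]'

```text
clock: 1.05
tcp_pos: [0.4558, 0.1988, 0.2137]
tcp_rot: [-180.0, 0.0, 89.9]
force: [0.2, -0.1, 1.0]
finger_gap: 1.001
```

```bash
python3 - <<'E'
from h import *
o=get_obs();print(o["clock"],o["tcp_pos"],o["tcp_rot"])
for n in("wrist","side","scene"):
    d=get_image(n);cv2.imwrite(f"pics/{n}1.png",d["img"][...,::-1]);pickle.dump(d,open(f"{n}1.pkl","wb"))
E
```

```text
1.05 [0.45579655 0.19878188 0.21367112] [-1.79995865e+02  2.44493390e-02  8.98981421e+01]
```

View pics/wrist1.png

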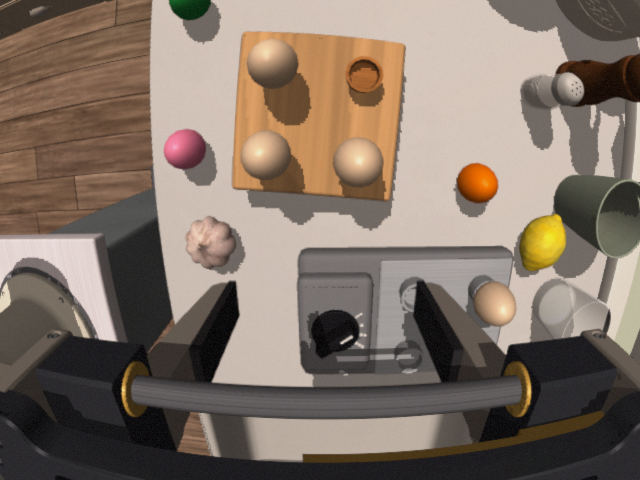

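```bash
python3 - <<'E'
from h import *
d=pickle.load(open("wrist1.pkl","rb"));h=cv2.cvtColor(d["img"],cv2.COLOR_RGB2HSV)
for p in[(272,63),(265,155),(358,161),(494,303),(300,110),(250,110),(270,75)]:print(p,h[p[1],p[0]])
R={}
for k,p in dict(e3=(272,63),e2=(265,155),e1=(358,161),ck=(494,303)).items():
    mask=np.full(h.shape[:2],cv2.GC_BGD,np.uint8);cv2.circle(mask,p,38,cv2.GC_PR_BGD,-1);cv2.circle(mask,p,24,cv2.GC_PR_FGD,-1);cv2.circle(mask,p,14,cv2.GC_FGD,-1)
    cv2.grabCut(d["img"].copy(),mask,None,np.zeros((1,65)),np.zeros((1,65)),6,cv2.GC_INIT_WITH_MASK)
    m=((mask==1)|(mask==3)).astype(np.uint8)
    c=max(cv2.findContours(m,0,2)[0],key=cv2.contourArea);e=cv2.fitEllipse(cv2.convexHull(c))
    R[k]=e; print(k,e,onz(d,"wrist",*e[0],.085))
print("emptycup",onz(d,"wrist",365,74,.065),"cup0",onz(d,"wrist",413,295,.065))
# side/scene triangulation
S=pickle.load(open("side0.pkl","rb"));C=pickle.load(open("scene0.pkl","rb"))
for k,a,b in(("e1",(323.5,262),(339.5,262.5)),("e2",(357.5,290),(380.5,275)),("e3",(324.5,319),(363.5,303)),("ck",(311,181),(295,209))):
    print(k,tri([ray(C,"scene",*a),ray(S,"side",*b)]),tri([ray(C,"scene",*a),ray(S,"side",*b),ray(d,"wrist",*R[k][0])]))
v=d["img"].copy()
for e in R.values(): cv2.ellipse(v,e,(255,0,0),1)
cv2.imwrite("pics/w1f.png",v[:340,150:550,::-1])
E
```

```text
(272, 63) [ 14  92 174]
(265, 155) [ 15  90 222]
(358, 161) [ 25  37 240]
(494, 303) [ 15  91 219]
(300, 110) [ 15 134 105]
(250, 110) [ 15 138 218]
(270, 75) [ 13  94 100]
e3 ((272.0719299316406, 63.27861785888672), (49.60353088378906, 51.112701416015625), 86.77458190917969) [0.41053187 0.34122866 0.085     ]
e2 ((265.3362121582031, 154.86572265625), (48.874473571777344, 51.31214904785156), 61.884376525878906) [0.40364845 0.26148833 0.085     ]
e1 ((357.44927978515625, 162.56640625), (50.28033447265625, 51.687889099121094), 53.07431411743164) [0.48293361 0.2541059  0.085     ]
ck ((489.6998596191406, 301.54718017578125), (49.662132263183594, 56.38451385498047), 145.83213806152344) [0.62427011 0.11761361 0.085     ]
emptycup [0.49107191 0.33394789 0.065     ] cup0 [0.54521023 0.11865144 0.065     ]
e1 [0.48176609 0.25278392 0.0793929 ] [0.48230575 0.25307184 0.07943051]
e2 [0.402108   0.2601921  0.07729063] [0.40212678 0.26070325 0.07769105]
e3 [0.41011866 0.33750042 0.07424664] [0.40899199 0.34128532 0.07876321]
ck [0.63083513 0.11117855 0.08169541] [0.62639579 0.11693284 0.08599365]
```

View pics/w1f.png

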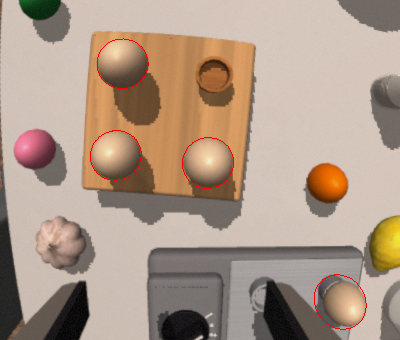

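Emit:
jog_arm --moves '[[[30, 14, 20], [0, 0, 0]], [[55, 27, 50], [0, 0, 0]], [[55, 27, 70], [0, 0, 0]], [[55, 27, 70], [0, 0, 0]], [[55, 27, 70], [0, 0, 0]], [[55, 27, 70], [0, 0, 0]]]' --claw 62

```text
clock: 1.8
tcp_pos: [0.4831, 0.2548, 0.1456]
tcp_rot: [179.8, -0.0, 90.0]
force: [0.4, 1.1, -0.1]
finger_gap: 0.672
```

```bash
python3 - <<'E'
from h import *
o=get_obs();print(o["clock"],o["tcp_pos"],o["tcp_rot"],o["finger_gap"])
for n in("wrist","side"):
    d=get_image(n);cv2.imwrite(f"pics/{n}2.png",d["img"][...,::-1]);pickle.dump(d,open(f"{n}2.pkl","wb"))
E
```

```text
1.8 [0.48314368 0.25475671 0.14556779] [ 1.79841650e+02 -4.03731470e-02  8.99520236e+01] 0.672389953891075
```

View pics/wrist2.png

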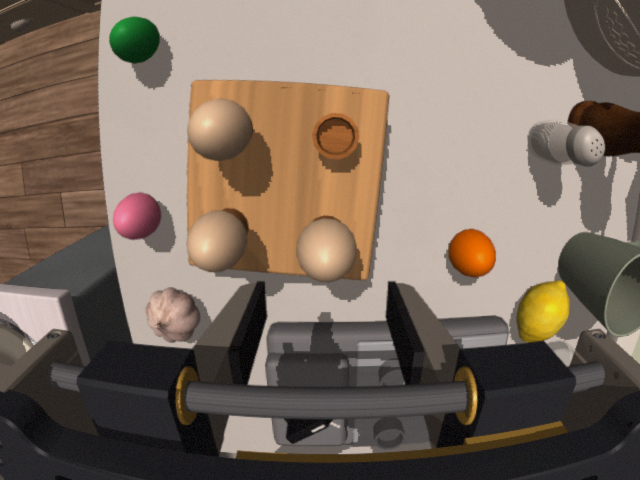

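View pics/side2.png

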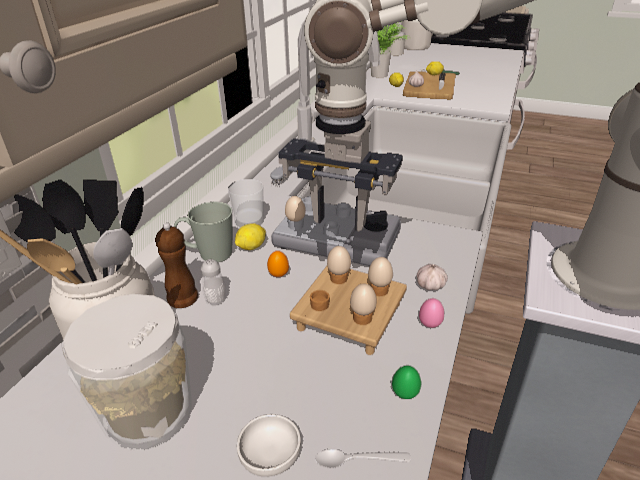

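```bash
python3 - <<'E'
from h import *
o=get_obs();p=o["tcp_pos"]
S=pickle.load(open("side2.pkl","rb"))
for q in(p,p+[.031,0,0],p-[.031,0,0]):
    c=S["R"]@q+S["t"];u=S["mtx"]@c;print(u[:2]/u[2])
cv2.imwrite("pics/s2c.png",cv2.resize(S["img"][140:330,250:440,::-1],None,fx=3,fy=3))
d=pickle.load(open("wrist2.pkl","rb"))
for k,q in dict(e3=(220,130),e2=(217,240),e1=(326,249),empty=(337,136)).items():print(k,onz(d,"wrist",*q,.085 if k!="empty" else .065))
E
```

```text
[338.69962313 232.67280353]
[322.06675749 229.34290076]
[355.67768317 236.07181429]
e3 [0.41091257 0.34070866 0.085     ]
e2 [0.40382354 0.26192751 0.085     ]
e1 [0.48327314 0.25498491 0.085     ]
empty [0.49140649 0.33404868 0.065     ]
```

View pics/s2c.png

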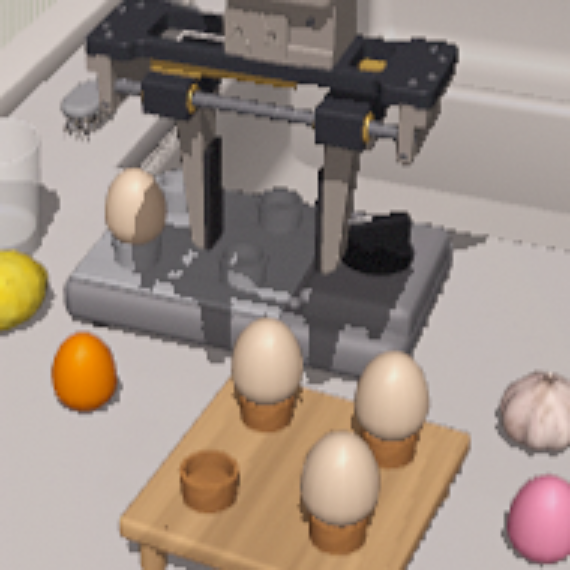

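TCP projection, wrist fix and side view agree. The egg is at about (0.483, 0.255), directly under the open fingers, so I'll descend, close and lift slightly.

Emit:
jog_arm --moves '[[[0, 0, 20], [0, 0, 0]], [[0, 0, 40], [0, 0, 0]], [[0, 0, 60], [0, 0, 0]], [[0, 0, 74], [0, 0, 0]], [[0, 0, 79], [0, 0, 0]], [[0, 0, 79], [0, 0, 0]], [[0, 0, 79], [0, 0, 0]], [[0, 0, 79], [0, 0, 0]]]'

```text
clock: 2.7
tcp_pos: [0.4829, 0.2552, 0.066]
tcp_rot: [179.9, -0.0, 90.0]
force: [1.1, -0.1, -0.6]
finger_gap: 0.674
```

Emit:
jog_arm --moves '[[[0, 0, 0], [0, 0, 0]], [[0, 0, 0], [0, 0, 0]], [[0, 0, 0], [0, 0, 0]], [[0, 0, 0], [0, 0, 0]], [[0, 0, 0], [0, 0, 0]], [[0, 0, 0], [0, 0, 0]], [[0, 0, -5], [0, 0, 0]], [[0, 0, -15], [0, 0, 0]], [[0, 0, -25], [0, 0, 0]], [[0, 0, -30], [0, 0, 0]], [[0, 0, -30], [0, 0, 0]]]' --claw 36

```text
clock: 3.8
tcp_pos: [0.4827, 0.2553, 0.0961]
tcp_rot: [179.9, -0.0, 90.0]
force: [-0.3, 0.4, -0.8]
finger_gap: 0.441
```

```bash
python3 - <<'E'
from h import *
o=get_obs();print(o["clock"],o["tcp_pos"],o["tcp_rot"],o["finger_gap"]*91.9)
for n in("wrist","side"):
    d=get_image(n);cv2.imwrite(f"pics/{n}3.png",d["img"][...,::-1]);pickle.dump(d,open(f"{n}3.pkl","wb"))
    if n=="side":cv2.imwrite("pics/s3c.png",cv2.resize(d["img"][160:350,250:440,::-1],None,fx=3,fy=3))
E
```

```text
3.8 [0.48270328 0.25525242 0.09612812] [ 1.79886051e+02 -3.52511970e-02  9.00036939e+01] 40.568145843502535
```

View pics/s3c.png

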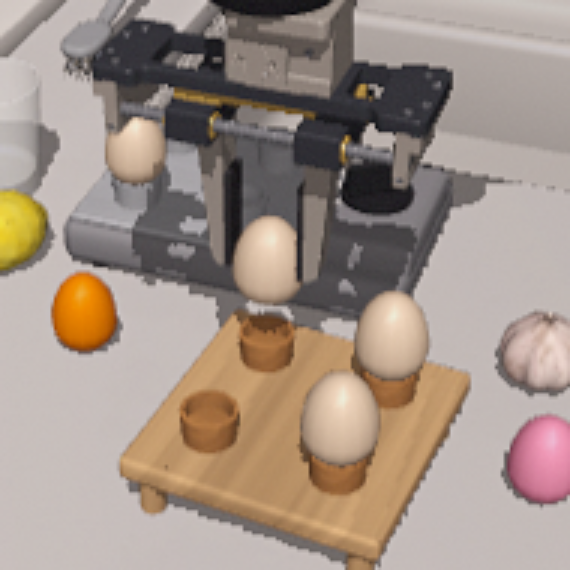

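View pics/wrist3.png

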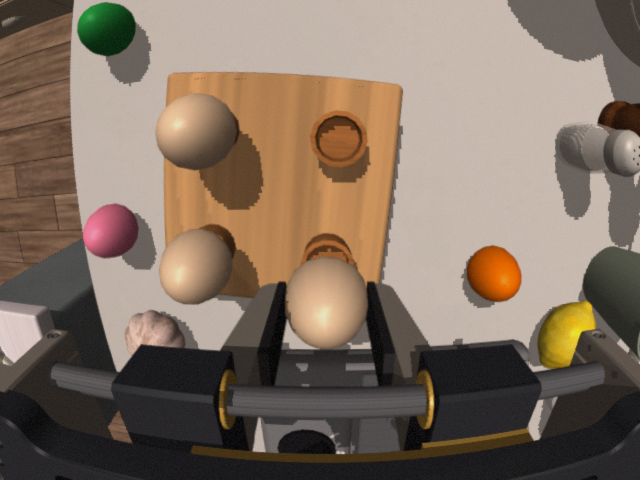

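```bash
python3 - <<'E'
from h import *
d=pickle.load(open("wrist3.pkl","rb"));S=pickle.load(open("side3.pkl","rb"))
print(onz(d,"wrist",327,303,.114),onz(d,"wrist",327,303,.108))
print("cup",onz(d,"wrist",327,260,.065))
u,v=250+268/3,160+260/3
for z in(.112,.118):print(onz(S,"side",u,v,z))
print(tri([ray(S,"side",u,v),ray(d,"wrist",327,303)]))
c=get_image("scene");pickle.dump(c,open("scene3.pkl","wb"));cv2.imwrite("pics/sc3c.png",cv2.resize(c["img"][150:350,230:430,::-1],None,fx=3,fy=3))
E
```

```text
[0.48319054 0.25225988 0.114     ] [0.48321664 0.24920957 0.108     ]
cup [0.4834014  0.25801922 0.065     ]
[0.48356038 0.24942384 0.112     ]
[0.48078104 0.25744432 0.118     ]
[0.4829583  0.25196503 0.11373941]
```

View pics/sc3c.png

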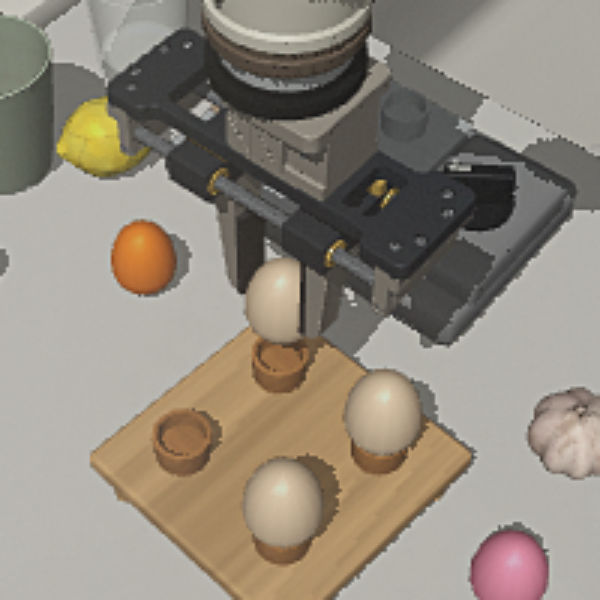

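The egg is held upright and close to centred, at about (0.483, 0.252) against the TCP at (0.483, 0.255). I'll lift it and carry it to the near side of the cooker to measure the free cups close up.

Emit:
jog_arm --moves '[[[0, 0, -25], [0, 0, 0]], [[0, 0, -50], [0, 0, 0]], [[-25, 5, -70], [0, 0, 0]], [[-65, 15, -70], [0, 0, 0]], [[-105, 25, -70], [0, 0, 0]], [[-145, 35, -70], [0, 0, 0]], [[-185, 45, -70], [0, 0, 0]], [[-220, 55, -70], [0, 0, 0]], [[-250, 62, -70], [0, 0, 0]], [[-270, 68, -70], [0, 0, 0]], [[-280, 70, -70], [0, 0, 0]], [[-280, 70, -70], [0, 0, 0]], [[-280, 70, -70], [0, 0, 0]], [[-280, 70, -70], [0, 0, 0]], [[-280, 70, -70], [0, 0, 0]]]'

```text
clock: 5.45
tcp_pos: [0.5518, -0.024, 0.1648]
tcp_rot: [-180.0, -0.0, 90.1]
force: [0.3, 0.2, 0.0]
finger_gap: 0.449
```

```bash
python3 - <<'E'
from h import *
o=get_obs();print(o["clock"],o["tcp_pos"],o["tcp_rot"],o["finger_gap"]*91.9)
for n in("wrist",):
    d=get_image(n);cv2.imwrite(f"pics/{n}4.png",d["img"][...,::-1]);pickle.dump(d,open(f"{n}4.pkl","wb"))
E
```

```text
5.45 [ 0.55177715 -0.0239876   0.16477822] [-1.79991067e+02 -1.13879056e-02  9.00802427e+01] 41.30134383933922
```

View pics/wrist4.png

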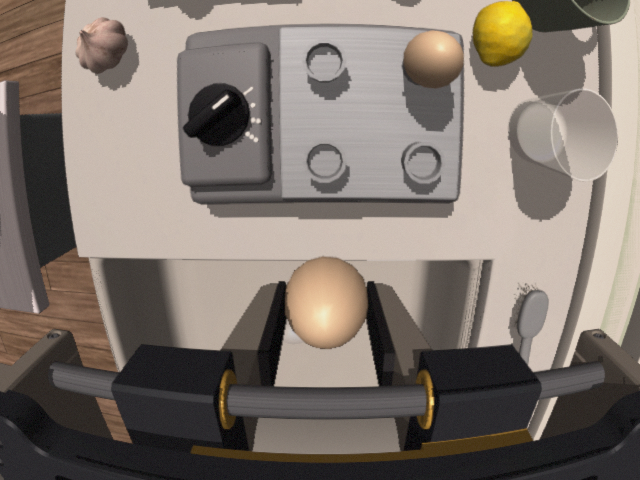

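```bash
python3 - <<'E'
from h import *
d=pickle.load(open("wrist4.pkl","rb"))
v=cv2.resize(d["img"][20:210,170:480,::-1],None,fx=2.5,fy=2.5,interpolation=cv2.INTER_CUBIC);cv2.imwrite("pics/w4c.png",v)
print(*[(n,onz(d,"wrist",*p,.065).round(4)) for n,p in dict(c0=(324.5,62),c1=(326,161.5),c3=(423,161)).items()],onz(d,"wrist",433,58,.085))
print("dial",onz(d,"wrist",219,115,.064), "held",onz(d,"wrist",327,303,.183))
E
```

```text
('c0', array([0.5506, 0.1133, 0.065 ])) ('c1', array([0.5517, 0.0349, 0.065 ])) ('c3', array([0.629 , 0.0367, 0.065 ])) [0.63000362 0.1165027  0.085     ]
dial [0.46701387 0.07405955 0.064     ] held [ 0.55231051 -0.02679607  0.183     ]
```

View pics/w4c.png

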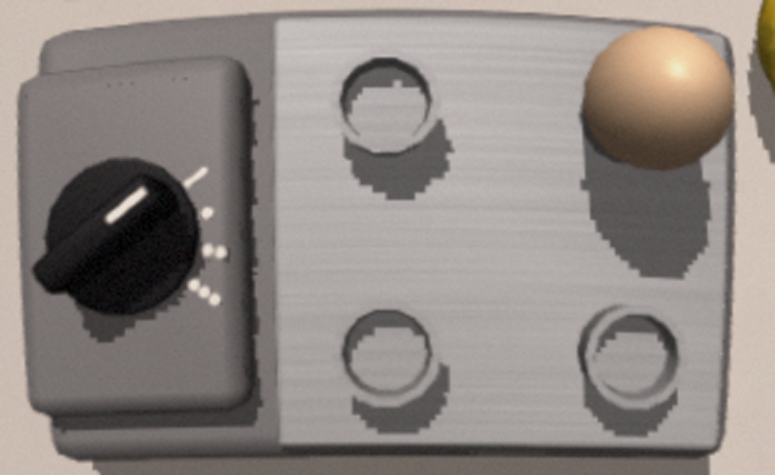

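Emit:
jog_arm --moves '[[[30, 0, 0], [0, 0, 0]], [[55, -1, 10], [0, 0, 0]], [[59, -1, 35], [0, 0, 0]], [[59, -1, 60], [0, 0, 0]], [[59, -1, 70], [0, 0, 0]], [[59, -1, 70], [0, 0, 0]], [[59, -1, 70], [0, 0, 0]], [[59, -1, 70], [0, 0, 0]]]'

```text
clock: 6.3
tcp_pos: [0.5522, 0.0337, 0.0964]
tcp_rot: [179.8, 0.0, 90.0]
force: [-0.7, 0.1, 0.1]
finger_gap: 0.44
```

```bash
python3 - <<'E'
from h import *
o=get_obs();print(o["clock"],o["tcp_pos"],o["tcp_rot"],o["finger_gap"]*91.9)
I=[]
for n,(y,x) in(("side",(150,250)),("scene",(110,280))):
    d=get_image(n);pickle.dump(d,open(f"{n}5.pkl","wb"));I.append(cv2.resize(d["img"][y:y+140,x:x+140,::-1],None,fx=2.8,fy=2.8))
    for q in([.551,.0343,.086+.029],[.551,.0343,.065]):
        c=d["R"]@np.array(q)+d["t"];u=d["mtx"]@c;p=u[:2]/u[2];print(n,p);cv2.circle(I[-1],tuple(((p-[x,y])*2.8).astype(int)),3,(0,0,255),-1)
d=get_image("wrist");pickle.dump(d,open("wrist5.pkl","wb"));cv2.imwrite("pics/wrist5.png",d["img"][...,::-1])
cv2.imwrite("pics/s5.png",np.hstack(I))
E
```

```text
6.3 [0.55220967 0.03366445 0.09643393] [1.79841112e+02 2.57063631e-02 8.99884812e+01] 40.473859722658474
side [342.97493548 184.89685358]
side [342.72924786 205.02599839]
scene [366.13737622 165.80776951]
scene [364.08980698 184.10874246]
```

View pics/s5.png

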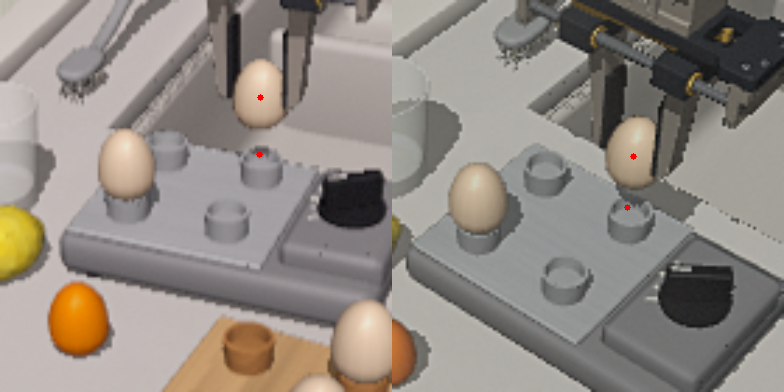

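View pics/wrist5.png

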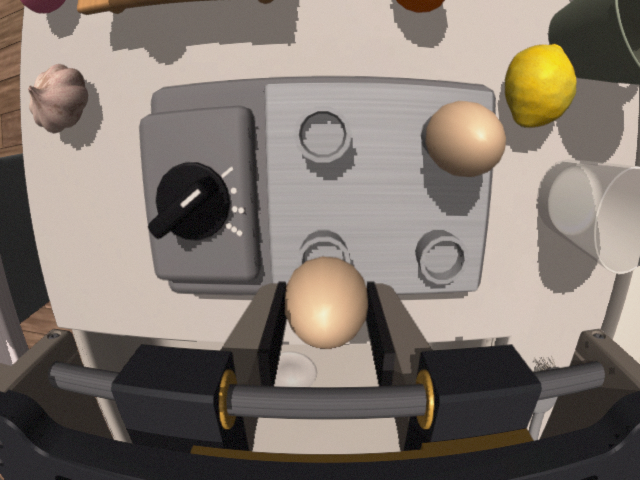

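Emit:
jog_arm --moves '[[[2, -1.5, 5], [0, 0, 0]], [[2, -1.5, 12], [0, 0, 0]], [[2, -1.5, 19], [0, 0, 0]], [[2, -1.5, 25], [0, 0, 0]], [[2, -1.5, 29], [0, 0, 0]], [[2, -1.5, 29], [0, 0, 0]], [[2, -1.5, 29], [0, 0, 0]], [[2, -1.5, 29], [0, 0, 0]]]'

```text
clock: 7.25
tcp_pos: [0.5495, 0.0359, 0.0658]
tcp_rot: [180.0, 0.0, 90.0]
force: [1.6, 0.0, -0.5]
finger_gap: 0.441
```

```bash
python3 - <<'E'
from h import *
o=get_obs();print(o["clock"],o["tcp_pos"],o["tcp_rot"],o["force"],o["finger_gap"]*91.9)
I=[]
for n,(y,x) in(("side",(150,250)),("scene",(110,280))):
    d=get_image(n);I.append(cv2.resize(d["img"][y:y+140,x:x+140,::-1],None,fx=2.8,fy=2.8))
cv2.imwrite("pics/s6.png",np.hstack(I))
E
```

```text
7.25 [0.54954829 0.03592642 0.06582104] [1.79992339e+02 2.95738540e-03 8.99986114e+01] [ 1.60155354  0.03630418 -0.54108604] 40.499822781407396
```

View pics/s6.png

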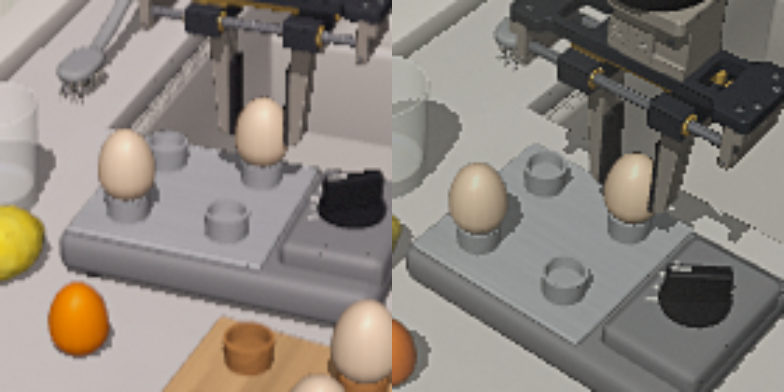

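The egg looks seated in the cup. I'll release it with a small opening and lift straight up.

Emit:
jog_arm --moves '[[[0, 0, 0], [0, 0, 0]], [[0, 0, 0], [0, 0, 0]], [[0, 0, 0], [0, 0, 0]], [[0, 0, 0], [0, 0, 0]], [[0, 0, -10], [0, 0, 0]], [[0, 0, -30], [0, 0, 0]], [[0, 0, -55], [0, 0, 0]], [[0, 0, -80], [0, 0, 0]], [[0, 0, -90], [0, 0, 0]], [[0, 0, -90], [0, 0, 0]], [[0, 0, -90], [0, 0, 0]]]' --claw 56

```text
clock: 8.45
tcp_pos: [0.549, 0.036, 0.155]
tcp_rot: [-179.9, -0.0, 90.0]
force: [-1.0, 0.6, -0.5]
finger_gap: 0.612
```

```bash
python3 - <<'E'
from h import *
o=get_obs();print(o["clock"],o["tcp_pos"],o["tcp_rot"],o["force"],o["finger_gap"]*91.9)
I=[]
for n,(y,x) in(("side",(150,250)),("scene",(110,280))):
    d=get_image(n);I.append(cv2.resize(d["img"][y:y+140,x:x+140,::-1],None,fx=2.8,fy=2.8))
cv2.imwrite("pics/s7.png",np.hstack(I))
d=get_image("wrist");pickle.dump(d,open("wrist7.pkl","wb"));cv2.imwrite("pics/wrist7.png",d["img"][...,::-1])
E
```

```text
8.45 [0.54896064 0.03603466 0.15497533] [-1.79932456e+02 -8.97702677e-03  9.00004802e+01] [-1.04024373  0.5856119  -0.54417875] 56.22737551529206
```

View pics/s7.png

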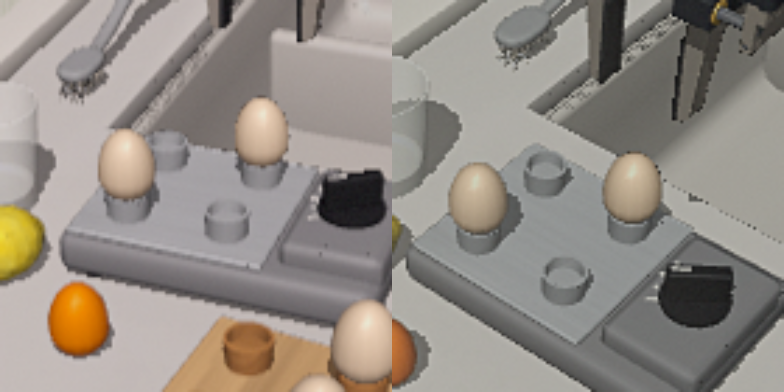

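View pics/wrist7.png

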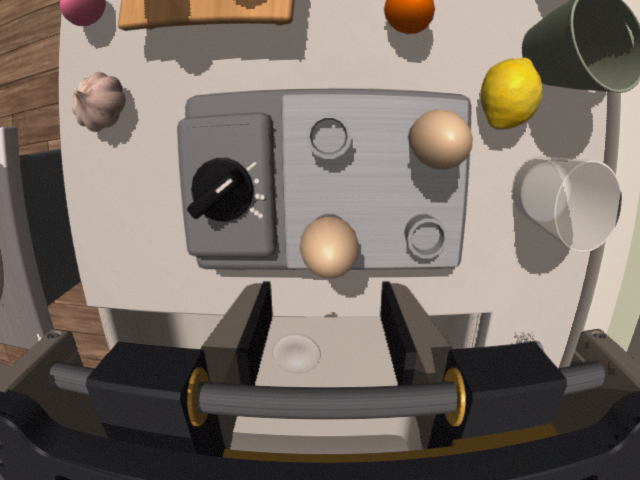

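The first egg stands upright in cup1. Next I'll go to the stand egg at about (0.4105, 0.341).

Emit:
jog_arm --moves '[[[30, -12, -5], [0, 0, 0]], [[70, -30, -5], [0, 0, 0]], [[110, -48, -5], [0, 0, 0]], [[150, -66, -5], [0, 0, 0]], [[190, -84, -5], [0, 0, 0]], [[230, -102, -5], [0, 0, 0]], [[265, -120, -5], [0, 0, 0]], [[290, -132, -5], [0, 0, 0]], [[303, -138, -5], [0, 0, 0]], [[305, -138, -5], [0, 0, 0]], [[305, -138, -5], [0, 0, 0]], [[305, -138, -5], [0, 0, 0]], [[305, -138, -5], [0, 0, 0]]]' --claw 62

```text
clock: 9.9
tcp_pos: [0.4121, 0.34, 0.1607]
tcp_rot: [-180.0, 0.0, 89.9]
force: [0.2, 0.9, -0.5]
finger_gap: 0.677
```

```bash
python3 - <<'E'
from h import *
o=get_obs();print(o["clock"],o["tcp_pos"],o["tcp_rot"],o["force"],o["finger_gap"]*91.9)
d=get_image("wrist");pickle.dump(d,open("wrist8.pkl","wb"));cv2.imwrite("pics/wrist8.png",d["img"][...,::-1])
E
```

```text
9.9 [0.41214324 0.33997255 0.16071012] [-1.79996068e+02  1.53550281e-02  8.98998180e+01] [ 0.1553874   0.87373405 -0.52162395] 62.20978461923336
```

View pics/wrist8.png

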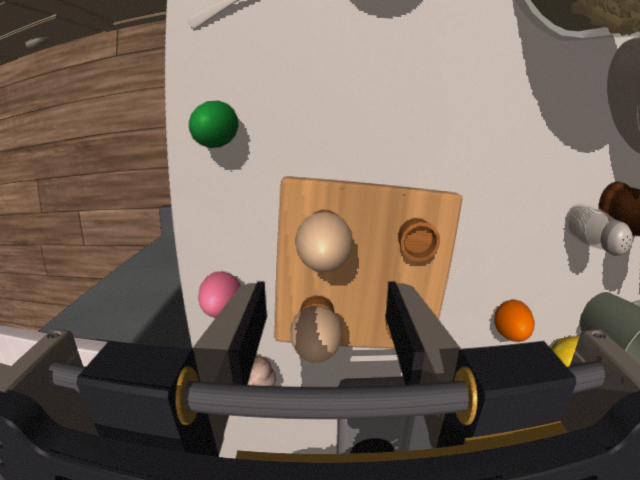

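```bash
python3 - <<'E'
from h import *
d=pickle.load(open("wrist8.pkl","rb"))
print(onz(d,"wrist",323.5,241,.085),onz(d,"wrist",317,332,.085),onz(d,"wrist",419,241,.065))
E
```

```text
[0.41027217 0.34139115 0.085     ] [0.40444085 0.26195848 0.085     ] [0.48891704 0.33488436 0.065     ]
```

Egg confirmed at (0.4103, 0.3414). I'll correct by −1.5 mm in x and +1 mm in y, then descend.

Emit:
jog_arm --moves '[[[1, -1.5, 20], [0, 0, 0]], [[1, -1.5, 45], [0, 0, 0]], [[1, -1.5, 65], [0, 0, 0]], [[1, -1.5, 82], [0, 0, 0]], [[1, -1.5, 92], [0, 0, 0]], [[1, -1.5, 94.5], [0, 0, 0]], [[1, -1.5, 94.5], [0, 0, 0]], [[1, -1.5, 94.5], [0, 0, 0]], [[1, -1.5, 94.5], [0, 0, 0]]]'

```text
clock: 10.85
tcp_pos: [0.4108, 0.3423, 0.0674]
tcp_rot: [179.9, -0.1, 90.0]
force: [0.4, -0.0, -1.0]
finger_gap: 0.675
```

Emit:
jog_arm --moves '[[[0, 0, 0], [0, 0, 0]], [[0, 0, 0], [0, 0, 0]], [[0, 0, 0], [0, 0, 0]], [[0, 0, 0], [0, 0, 0]], [[0, 0, 0], [0, 0, 0]], [[0, 0, 0], [0, 0, 0]], [[0, 0, -5], [0, 0, 0]], [[0, 0, -20], [0, 0, 0]], [[0, 0, -45], [0, 0, 0]], [[0, 0, -75], [0, 0, 0]], [[0, 0, -95], [0, 0, 0]], [[0, 0, -100], [0, 0, 0]], [[0, 0, -100], [0, 0, 0]], [[0, 0, -100], [0, 0, 0]]]' --claw 36

```text
clock: 12.25
tcp_pos: [0.409, 0.3415, 0.1648]
tcp_rot: [-179.9, 0.1, 90.0]
force: [0.5, 0.2, -0.3]
finger_gap: 0.432
```

```bash
python3 - <<'E'
from h import *
o=get_obs();print(o["clock"],o["tcp_pos"],o["tcp_rot"],o["force"],o["finger_gap"]*91.9)
d=get_image("wrist");pickle.dump(d,open("wrist9.pkl","wb"));cv2.imwrite("pics/wrist9.png",d["img"][...,::-1])
E
```

```text
12.25 [0.40902878 0.34153355 0.16478492] [-1.79861295e+02  6.66358405e-02  9.00006356e+01] [ 0.45826674  0.15011567 -0.27627217] 39.722508220332124
```

View pics/wrist9.png

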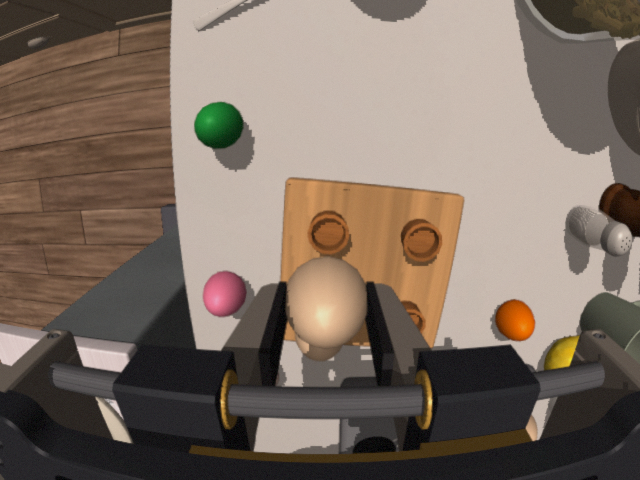

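Emit:
jog_arm --moves '[[[-20, 13, 0], [0, 0, 0]], [[-55, 34, 0], [0, 0, 0]], [[-90, 56, 0], [0, 0, 0]], [[-125, 78, 0], [0, 0, 0]], [[-160, 100, 0], [0, 0, 0]], [[-195, 122, 0], [0, 0, 0]], [[-215, 134, 0], [0, 0, 0]], [[-224, 139, 10], [0, 0, 0]], [[-225, 140, 35], [0, 0, 0]], [[-225, 140, 60], [0, 0, 0]], [[-225, 140, 67], [0, 0, 0]], [[-225, 140, 67], [0, 0, 0]], [[-225, 140, 67], [0, 0, 0]], [[-225, 140, 67], [0, 0, 0]]]'

```text
clock: 13.7
tcp_pos: [0.551, 0.1173, 0.1007]
tcp_rot: [179.9, -0.0, 90.0]
force: [-0.8, 1.2, -1.6]
finger_gap: 0.434
```

```bash
python3 - <<'E'
from h import *
o=get_obs();print(o["clock"],o["tcp_pos"],o["tcp_rot"],o["force"],o["finger_gap"]*91.9)
I=[]
for n,(y,x) in(("side",(150,250)),("scene",(110,280))):
    d=get_image(n);I.append(cv2.resize(d["img"][y:y+140,x:x+140,::-1],None,fx=2.8,fy=2.8))
    for q in([.5495,.1145,.086+.032],[.5495,.1145,.065]):
        c=d["R"]@np.array(q)+d["t"];u=d["mtx"]@c;p=u[:2]/u[2];cv2.circle(I[-1],tuple(((p-[x,y])*2.8).astype(int)),2,(0,0,255),-1)
cv2.imwrite("pics/s10.png",np.hstack(I))
d=get_image("wrist");cv2.imwrite("pics/wrist10.png",d["img"][...,::-1])
for p in((329,258),(325,258)):print(onz(d,"wrist",*p,.065))
E
```

```text
13.7 [0.55096512 0.11731707 0.10074238] [ 1.79854839e+02 -3.50731050e-03  9.00271811e+01] [-0.78461247  1.18785125 -1.57417879] 39.86853435943124
[0.55285902 0.11964156 0.065     ]
[0.55026512 0.11964567 0.065     ]
```

View pics/s10.png

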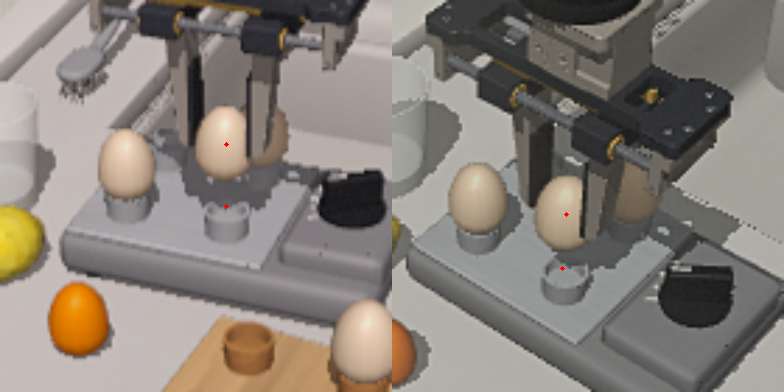

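View pics/wrist10.png

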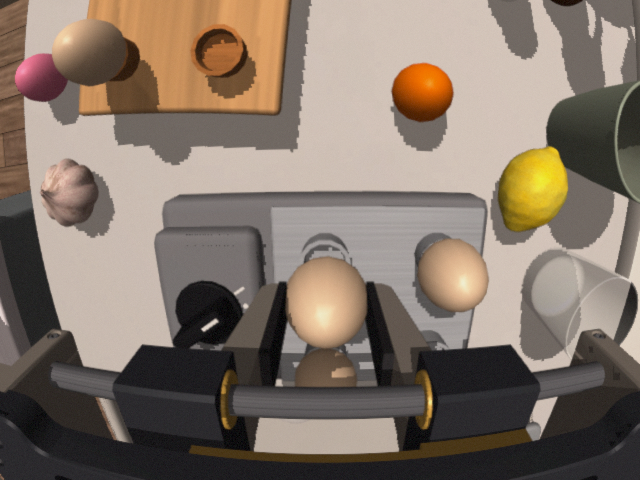

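Emit:
jog_arm --moves '[[[0.5, -2, 5], [0, 0, 0]], [[0.5, -2, 13], [0, 0, 0]], [[0.5, -2, 21], [0, 0, 0]], [[0.5, -2, 28], [0, 0, 0]], [[0.5, -2, 33], [0, 0, 0]], [[0.5, -2, 34], [0, 0, 0]], [[0.5, -2, 34], [0, 0, 0]], [[0.5, -2, 34], [0, 0, 0]]]'

```text
clock: 14.65
tcp_pos: [0.5499, 0.1168, 0.0665]
tcp_rot: [179.8, 0.1, 90.0]
force: [1.8, -3.2, 5.2]
finger_gap: 0.43
```

```bash
python3 - <<'E'
from h import *
o=get_obs();print(o["clock"],o["tcp_pos"],o["tcp_rot"],o["force"],o["finger_gap"]*91.9)
I=[]
for n,(y,x) in(("side",(150,250)),("scene",(110,280))):
    d=get_image(n);I.append(cv2.resize(d["img"][y:y+140,x:x+140,::-1],None,fx=2.8,fy=2.8))
cv2.imwrite("pics/s11.png",np.hstack(I))
E
```

```text
14.65 [0.54987169 0.11683121 0.06647693] [1.79777893e+02 5.99738369e-02 8.99984215e+01] [ 1.77651638 -3.1565443   5.21120376] 39.51555742659226
```

View pics/s11.png

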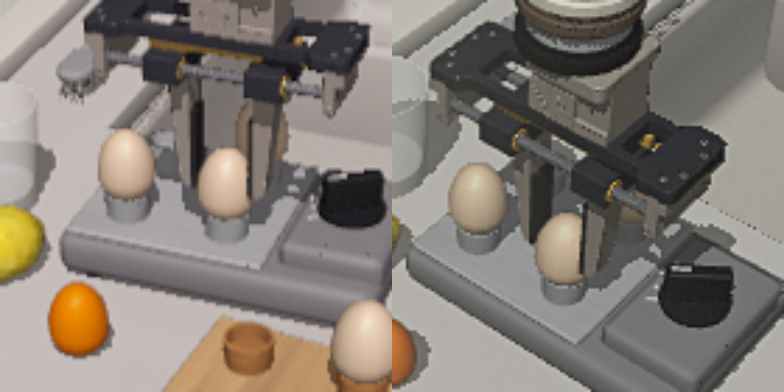

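Light contact with the cup: 5 N up and 3 N toward −y. I'll shift the egg slightly toward −y, release and lift.

Emit:
jog_arm --moves '[[[-1, 0.5, -0.5], [0, 0, 0]], [[-1.5, 0.5, -0.5], [0, 0, 0]], [[-1.5, 0.5, -0.5], [0, 0, 0]]]'

```text
clock: 15.05
tcp_pos: [0.5496, 0.1162, 0.0664]
tcp_rot: [179.9, -0.0, 90.0]
force: [4.6, 0.8, 3.2]
finger_gap: 0.439
```

Emit:
jog_arm --moves '[[[0, 0, 0], [0, 0, 0]], [[0, 0, 0], [0, 0, 0]], [[0, 0, 0], [0, 0, 0]], [[0, 0, 0], [0, 0, 0]], [[0, 0, -10], [0, 0, 0]], [[0, 0, -30], [0, 0, 0]], [[0, 0, -55], [0, 0, 0]], [[0, 0, -80], [0, 0, 0]], [[0, 0, -90], [0, 0, 0]], [[0, 0, -90], [0, 0, 0]], [[0, 0, -90], [0, 0, 0]]]' --claw 54

```text
clock: 16.15
tcp_pos: [0.5479, 0.116, 0.1549]
tcp_rot: [-179.9, 0.0, 90.0]
force: [0.7, 0.0, -0.6]
finger_gap: 0.585
```

```bash
python3 - <<'E'
from h import *
o=get_obs();print(o["clock"],o["tcp_pos"],o["tcp_rot"],o["force"],o["finger_gap"]*91.9,o["q"])
I=[]
for n,(y,x) in(("side",(150,250)),("scene",(110,280))):
    d=get_image(n);I.append(cv2.resize(d["img"][y:y+200,x:x+140,::-1],None,fx=2.8,fy=2.8))
cv2.imwrite("pics/s12.png",np.hstack(I))
d=get_image("wrist");pickle.dump(d,open("wrist12.pkl","wb"));cv2.imwrite("pics/wrist12.png",d["img"][...,::-1])
E
```

```text
16.15 [0.54786943 0.11597371 0.15491144] [-1.79919172e+02  1.23225723e-03  8.99993328e+01] [ 0.74143042  0.04134928 -0.62042894] 53.736270842813134 [-4.09790075e-01  8.77233701e+00  9.63395693e+01 -1.87347469e-03
  7.49689107e+01 -4.08634888e-01]
```

View pics/s12.png

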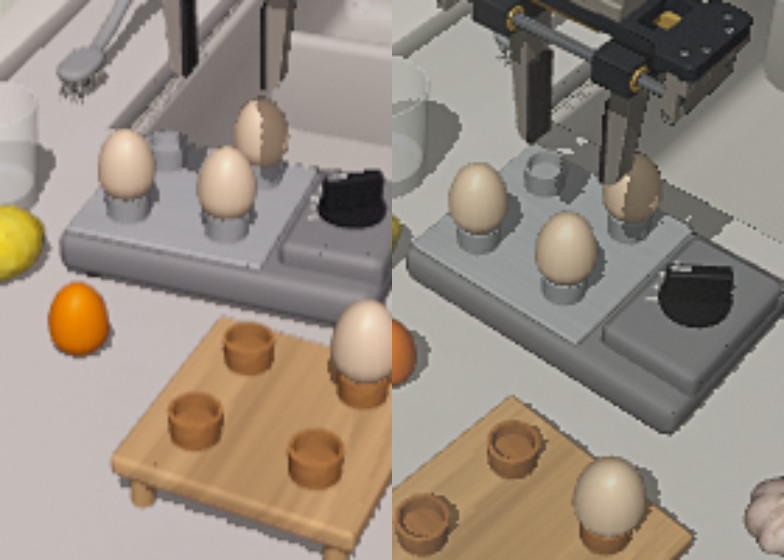

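View pics/wrist12.png

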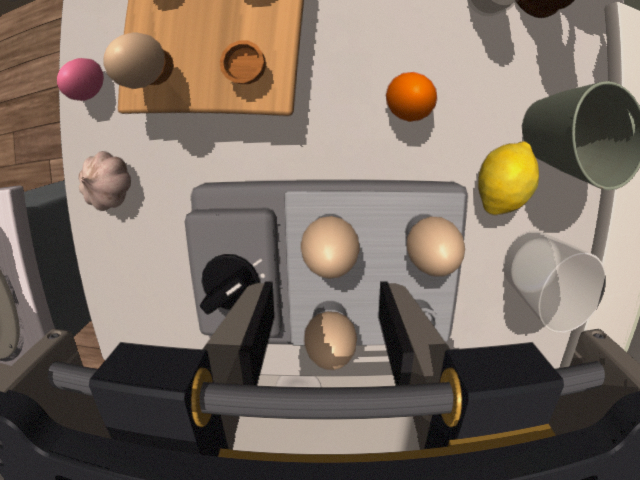

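Three eggs now stand in the cooker and one in the stand, all upright. Next I'll get a closer look at the dial.

Emit:
jog_arm --moves '[[[-20, -18, -5], [0, 0, 0]], [[-50, -43, -5], [0, 0, 0]], [[-80, -68, -5], [0, 0, 0]], [[-93, -80, -5], [0, 0, 0]], [[-96, -83, -5], [0, 0, 0]], [[-96, -83, -5], [0, 0, 0]], [[-96, -83, -5], [0, 0, 0]], [[-96, -83, -5], [0, 0, 0]]]' --claw 50

```text
clock: 17.1
tcp_pos: [0.4659, 0.0206, 0.1607]
tcp_rot: [-180.0, -0.0, 90.1]
force: [0.1, 0.3, -0.8]
finger_gap: 0.546
```

```bash
python3 - <<'E'
from h import *
o=get_obs();print(o["clock"],o["tcp_pos"],o["tcp_rot"],o["force"],o["finger_gap"]*91.9)
d=get_image("wrist");pickle.dump(d,open("wrist13.pkl","wb"));cv2.imwrite("pics/wrist13.png",d["img"][...,::-1])
cv2.imwrite("pics/w13c.png",cv2.resize(d["img"][120:290,250:420,::-1],None,fx=3.5,fy=3.5,interpolation=cv2.INTER_CUBIC))
E
```

```text
17.1 [0.46591891 0.02064197 0.16066017] [-1.79988671e+02 -1.46782960e-02  9.00624767e+01] [ 0.10772377  0.32078636 -0.82323431] 50.22160488216062
```

View pics/wrist13.png

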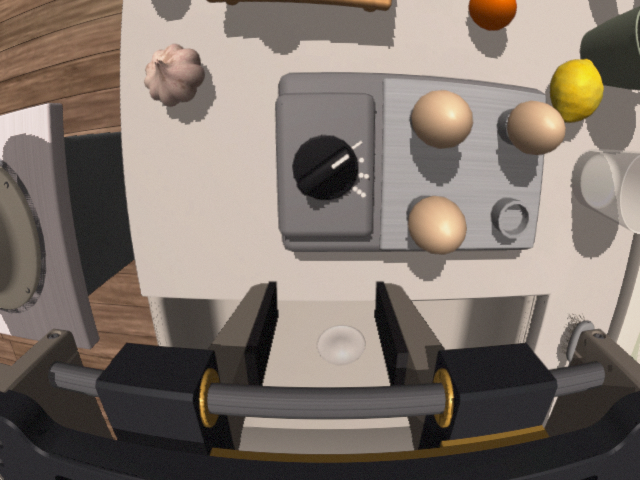

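View pics/w13c.png

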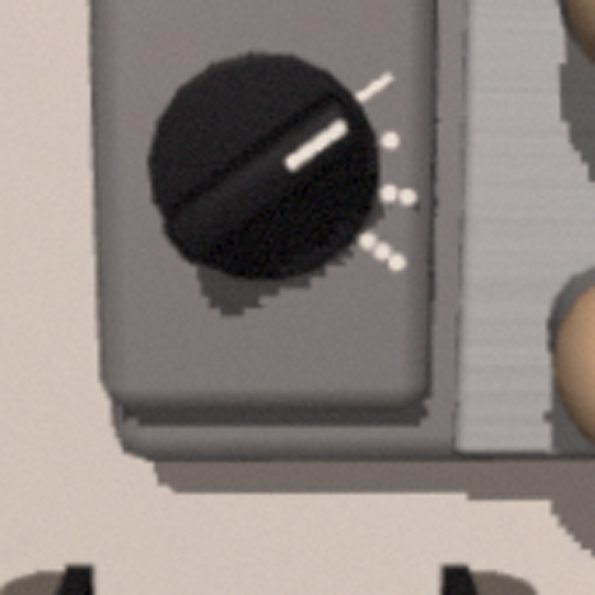

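```bash
python3 - <<'E'
from h import *
d=pickle.load(open("wrist13.pkl","rb"))
f=lambda p,z:onz(d,"wrist",250+p[0]/3.5,120+p[1]/3.5,z)
print("disc",f((264,165),.063))
a,b=f((288,164),.09),f((345,125),.09);print(a,b,np.degrees(np.arctan2(*(b-a)[1::-1])))
c,e=f((358,97),.058),f((391,76),.058);print(c,e,np.degrees(np.arctan2(*((c+e)/2-f((264,165),.063))[1::-1])))
for z in(.044,):
  print("edge",f((130,455),z),f((450,458),z))
print("tray egg",[onz(d,"wrist",*p,.085) for p in((442,119),(437,225),(536,127))])
E
```

```text
disc [0.46544901 0.0752559  0.063     ]
[0.47032175 0.07831331 0.09      ] [0.48171443 0.08628888 0.09      ] 34.994375069011
[0.48650289 0.09029861 0.058     ] [0.49387479 0.09516488 0.058     ] 35.236821195944394
edge [0.43179361 0.00097083 0.044     ] [5.12191399e-01 1.59588008e-04 4.40000000e-02]
tray egg [array([0.55028344, 0.11509335, 0.085     ]), array([0.55079036, 0.03493016, 0.085     ]), array([0.631321  , 0.11615886, 0.085     ])]
```

Emit:
jog_arm --moves '[[[10, 0, 0], [0, 0, 8]], [[20, 0, 0], [0, 0, 16]], [[30, 0, 0], [0, 0, 24]], [[40, -0.5, 0], [0, 0, 32]], [[48, -0.5, 0], [0, 0, 40]], [[53, -0.7, 0], [0, 0, 48]], [[54.7, -0.7, 10], [0, 0, 55]], [[54.7, -0.7, 30], [0, 0, 55]], [[54.7, -0.7, 45], [0, 0, 55]], [[54.7, -0.7, 50], [0, 0, 55]], [[54.7, -0.7, 50], [0, 0, 55]], [[54.7, -0.7, 50], [0, 0, 55]], [[54.7, -0.7, 50], [0, 0, 55]]]' --claw 40

```text
clock: 18.45
tcp_pos: [0.4656, 0.0747, 0.1118]
tcp_rot: [179.9, -0.1, 35.0]
force: [0.5, 0.3, -0.8]
finger_gap: 0.433
```

```bash
python3 - <<'E'
from h import *
o=get_obs();print(o["clock"],o["tcp_pos"],o["tcp_rot"],o["force"],o["finger_gap"]*91.9,o["q"])
I=[]
for n,(y,x) in(("side",(150,250)),("scene",(110,280))):
    d=get_image(n);I.append(cv2.resize(d["img"][y:y+150,x:x+150,::-1],None,fx=2.6,fy=2.6))
cv2.imwrite("pics/s14.png",np.hstack(I))
d=get_image("wrist");pickle.dump(d,open("wrist14.pkl","wb"));cv2.imwrite("pics/wrist14.png",d["img"][...,::-1])
E
```

```text
18.45 [0.46561832 0.07468214 0.11179443] [ 1.79933309e+02 -8.01041501e-02  3.50067817e+01] [ 0.47106148  0.26543893 -0.8039065 ] 39.808891568704595 [-5.61848153e+00 -1.91825745e+00  1.12702513e+02  1.64751697e-03
  6.91115242e+01  4.93741974e+01]
```

View pics/s14.png

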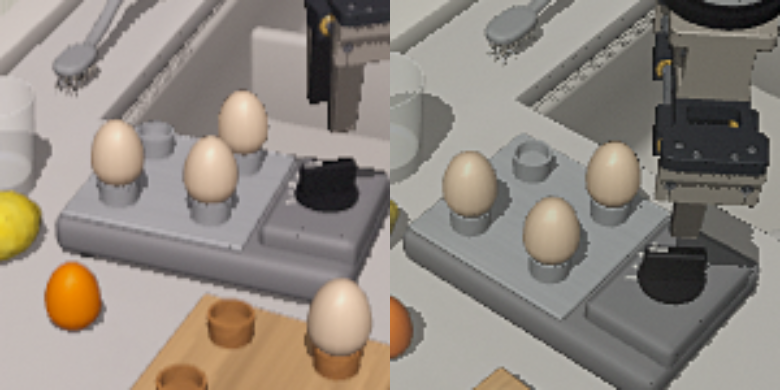

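View pics/wrist14.png

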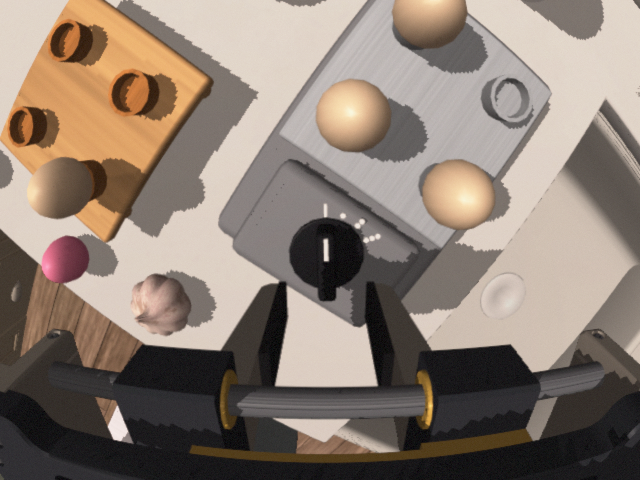

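The bar is centred and parallel between the fingers, at pixels (326,240–300). I'll descend and grip it.

Emit:
jog_arm --moves '[[[0, 0, 12], [0, 0, 0]], [[0, 0, 25], [0, 0, 0]], [[0, 0, 36], [0, 0, 0]], [[0, 0, 41], [0, 0, 0]], [[0, 0, 42], [0, 0, 0]], [[0, 0, 42], [0, 0, 0]], [[0, 0, 42], [0, 0, 0]]]'

```text
clock: 19.3
tcp_pos: [0.4652, 0.0747, 0.0692]
tcp_rot: [180.0, -0.0, 35.0]
force: [0.1, 0.2, -0.3]
finger_gap: 0.435
```

Emit:
jog_arm --moves '[[[0, 0, 0], [0, 0, 0]], [[0, 0, 0], [0, 0, 0]], [[0, 0, 0], [0, 0, 0]], [[0, 0, 0], [0, 0, 0]], [[0, 0, 0], [0, 0, 0]], [[0, 0, 0], [0, 0, 0]], [[0, 0, 0], [0, 0, 0]]]' --claw 4

```text
clock: 20.0
tcp_pos: [0.4655, 0.0747, 0.0695]
tcp_rot: [180.0, -0.1, 35.0]
force: [-0.5, 0.3, 5.3]
finger_gap: 0.045
```

```bash
python3 - <<'E'
from h import *
o=get_obs();print(o["clock"],o["tcp_pos"],o["tcp_rot"],o["force"],o["wrist_torque"],o["finger_gap"]*91.9)
d=get_image("wrist");cv2.imwrite("pics/wrist15.png",d["img"][...,::-1])
E
```

```text
20.0 [0.46546734 0.07466253 0.06950884] [ 1.79953262e+02 -6.38610421e-02  3.49991022e+01] [-0.54946908  0.30454033  5.30248444] [ 0.10402839  0.11941018 -0.03618292] 4.170098373131766
```

View pics/wrist15.png

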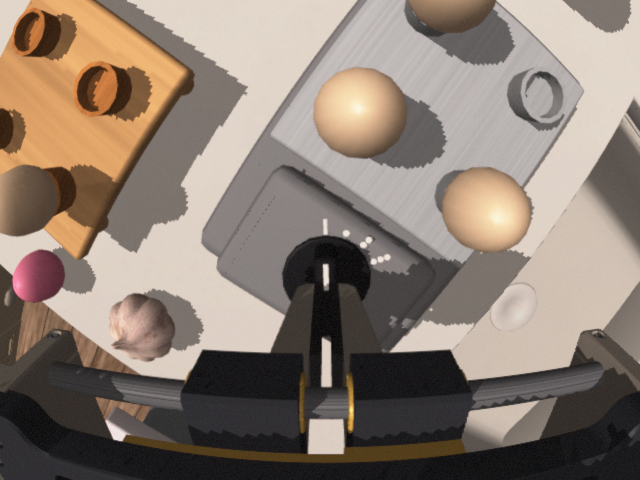

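```bash
python3 - <<'E'
from h import *
I=[]
for n,(y,x) in(("side",(170,330)),("scene",(150,340))):
    d=get_image(n);I.append(cv2.resize(d["img"][y:y+80,x:x+80,::-1],None,fx=4.9,fy=4.9))
d=get_image("wrist");I2=cv2.resize(d["img"][220:420,260:390,::-1],None,fx=1.96,fy=1.96)
cv2.imwrite("pics/s15.png",np.hstack(I+[I2])[:, :]) if False else (cv2.imwrite("pics/s15.png",np.hstack(I)),cv2.imwrite("pics/w15c.png",cv2.resize(I2,None,fx=1.5,fy=1.5)))
o=get_obs();print(o["finger_gap"]*91.9,o["force"],o["wrist_torque"])
E
```

```text
4.205704052686541 [-0.45299847  0.85351132  5.60495687] [ 0.0251631   0.17282384 -0.03091475]
```

View pics/s15.png

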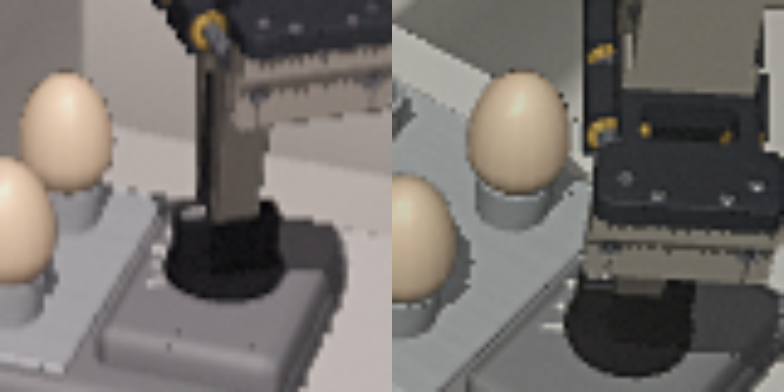

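View pics/w15c.png

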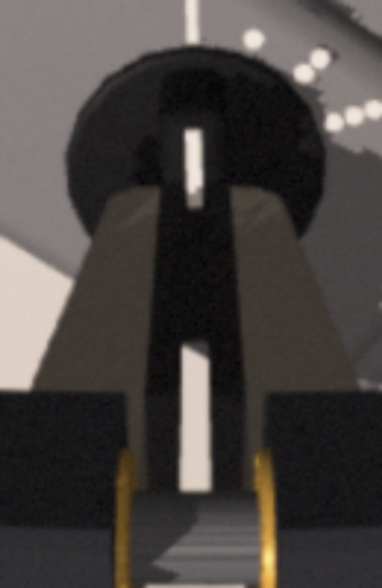

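The fingers are flexing around the bar and hold it. I'll close fully for full grip, then turn clockwise.

Emit:
jog_arm --moves '[[[0, 0, 0], [0, 0, 0]], [[0, 0, 0], [0, 0, 0]], [[0, 0, 0], [0, 0, 6]], [[0, 0, 0], [0, 0, 13]], [[0, 0, 0], [0, 0, 20]], [[0, 0, 0], [0, 0, 27]], [[0, 0, 0], [0, 0, 34]], [[0, 0, 0], [0, 0, 41]], [[0, 0, 0], [0, 0, 48]], [[0, 0, 0], [0, 0, 54]], [[0, 0, 0], [0, 0, 60]], [[0, 0, 0], [0, 0, 66]], [[0, 0, 0], [0, 0, 70]], [[0, 0, 0], [0, 0, 73]], [[0, 0, 0], [0, 0, 73]], [[0, 0, 0], [0, 0, 73]], [[0, 0, 0], [0, 0, 73]]]' --claw 0

```text
clock: 21.9
tcp_pos: [0.4657, 0.0745, 0.0695]
tcp_rot: [-179.9, -0.1, -38.0]
force: [0.3, -0.0, 5.9]
finger_gap: 0.009
```

```bash
python3 - <<'E'
from h import *
o=get_obs();print(o["clock"],o["tcp_pos"],o["tcp_rot"],o["force"],o["wrist_torque"],o["finger_gap"]*91.9)
I=[]
for n,(y,x) in(("side",(150,250)),("scene",(110,280))):
    d=get_image(n);I.append(cv2.resize(d["img"][y:y+150,x:x+150,::-1],None,fx=2.6,fy=2.6))
cv2.imwrite("pics/s16.png",np.hstack(I))
d=get_image("wrist");pickle.dump(d,open("wrist16.pkl","wb"));cv2.imwrite("pics/wrist16.png",d["img"][...,::-1]);cv2.imwrite("pics/w16c.png",cv2.resize(d["img"][200:360,240:410,::-1],None,fx=3.5,fy=3.5))
E
```

```text
21.9 [0.46567326 0.07452368 0.06952992] [-1.79948874e+02 -9.61948677e-02 -3.79596971e+01] [ 0.3290331  -0.01706393  5.92753259] [ 0.01350512  0.03976884 -0.0401808 ] 0.8237291889120406
```

View pics/s16.png

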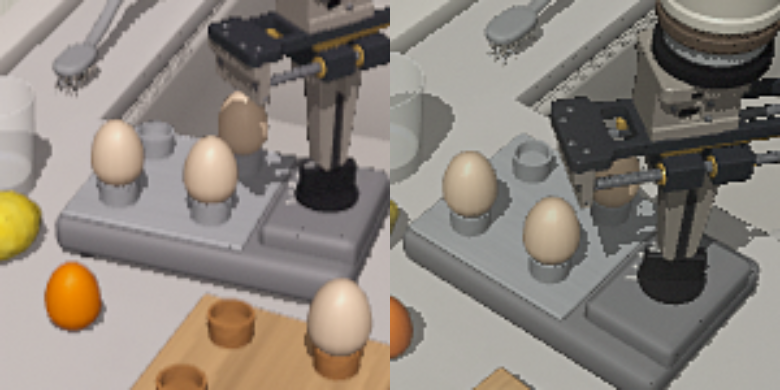

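View pics/w16c.png

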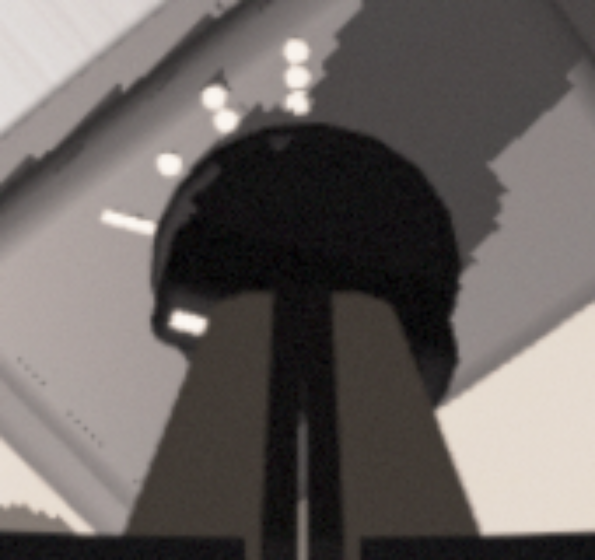

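The gripper turned but the image suggests the pointer is still near the dash. I'll work out why from projected geometry.

```bash
python3 - <<'E'
from h import *
def proj(d,X):
    c=d["R"]@np.array(X)+d["t"];K=d["mtx"];th=np.arctan2(np.hypot(c[0],c[1]),c[2]);s=th/np.hypot(c[0],c[1])
    return np.array([K[0,0]*c[0]*s+K[0,2],K[1,1]*c[1]*s+K[1,2]])
d=pickle.load(open("wrist16.pkl","rb"));D=np.array([.4652,.0753])
im=cv2.resize(d["img"][200:360,240:410,::-1],None,fx=4,fy=4)
def dot(X,col):
    p=(proj(d,X)-[240,200])*4;cv2.circle(im,tuple(p.astype(int)),3,col,-1);return p.astype(int)
t=[.4657,.0745]
print("tcp",dot([*t,.0695],(0,0,255)),dot([*t,.09],(0,255,255)))
for ang,col in((35,(0,255,0)),(35-72,(255,0,0)),(35-60,(255,0,255))):
  a=np.radians(ang);u=np.array([np.cos(a),np.sin(a)]);w=np.array([-u[1],u[0]])
  for s,q in((1,1),(1,-1),(-1,1),(-1,-1)):print(ang,dot([*(D+s*.023*u+q*.006*w),.09],col))
for X in d and [[*(D+.026*np.array([np.cos(b),np.sin(b)])),.064] for b in np.linspace(0,6.28,30)]:dot(X,(200,200,0))
cv2.imwrite("pics/w16p.png",im[:600])
print(get_obs()["finger_gap"])
E
```

```text
tcp [347 330] [347 394]
35 [159 392]
35 [182 310]
35 [498 484]
35 [529 406]
-37 [292 232]
-37 [390 231]
-37 [303 553]
-37 [392 551]
-25 [254 246]
-25 [350 226]
-25 [339 557]
-25 [427 540]
0.00042472197330675423
```

View pics/w16p.png

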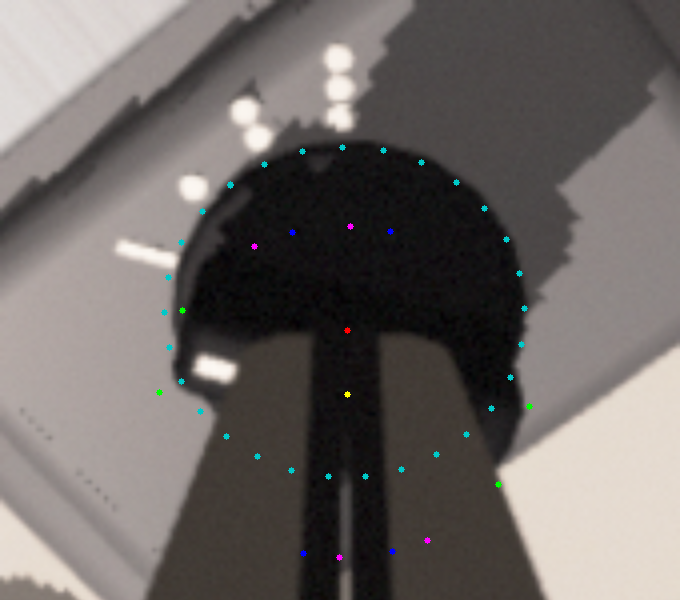

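The dial stayed at rest and the fingers closed over the bar. Both this and the 40 mm reading on the 44 mm eggs suggest the pads bite higher than I assumed. I'll lift, open, turn back and grip deeper while watching the force.

Emit:
jog_arm --moves '[[[0, 0, -10], [0, 0, 0]], [[0, 0, -30], [0, 0, 0]], [[0, 0, -40], [0, 0, -8]], [[0, 0, -40], [0, 0, -16]], [[0, 0, -40], [0, 0, -24]], [[0, 0, -40], [0, 0, -32]], [[0, 0, -40], [0, 0, -40]], [[0, 0, -40], [0, 0, -48]], [[0, 0, -40], [0, 0, -56]], [[0, 0, -40], [0, 0, -64]], [[0, 0, -40], [0, 0, -71]], [[0, 0, -40], [0, 0, -73]], [[0, 0, -40], [0, 0, -73]], [[0, 0, -40], [0, 0, -73]]]' --claw 30

```text
clock: 23.45
tcp_pos: [0.4646, 0.0747, 0.1088]
tcp_rot: [-180.0, 0.0, 35.0]
force: [-0.2, -0.1, 0.6]
finger_gap: 0.325
```

```bash
python3 - <<'E'
from h import *
o=get_obs();print(o["clock"],o["tcp_pos"],o["tcp_rot"],o["force"],o["finger_gap"]*91.9)
d=get_image("wrist");pickle.dump(d,open("wrist17.pkl","wb"));cv2.imwrite("pics/w17c.png",cv2.resize(d["img"][200:360,240:410,::-1],None,fx=3.5,fy=3.5))
E
```

```text
23.45 [0.46459886 0.07472065 0.10883586] [-1.79987449e+02  1.28768366e-02  3.49567186e+01] [-0.20685534 -0.06855284  0.61040625] 29.882570794147213
```

View pics/w17c.png

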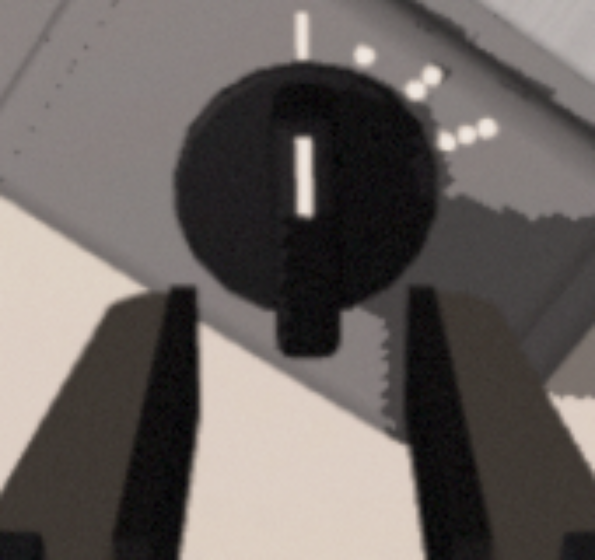

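Emit:
jog_arm --moves '[[[0, 0, 15], [0, 0, 0]], [[0, 0, 30], [0, 0, 0]], [[0, 0, 40], [0, 0, 0]], [[0, 0, 41], [0, 0, 0]], [[0, 0, 42], [0, 0, 0]], [[0, 0, 43], [0, 0, 0]], [[0, 0, 43], [0, 0, 0]], [[0, 0, 43], [0, 0, 0]]]'

```text
clock: 24.3
tcp_pos: [0.4652, 0.0747, 0.0663]
tcp_rot: [180.0, -0.0, 35.0]
force: [-0.1, 0.2, -0.3]
finger_gap: 0.327
```

Emit:
jog_arm --moves '[[[0, 0, 1], [0, 0, 0]], [[0, 0, 2], [0, 0, 0]], [[0, 0, 2], [0, 0, 0]], [[0, 0, 2], [0, 0, 0]]]'

```text
clock: 24.7
tcp_pos: [0.4647, 0.0747, 0.0638]
tcp_rot: [-180.0, 0.0, 35.0]
force: [-0.1, 0.4, 0.8]
finger_gap: 0.329
```

Emit:
jog_arm --moves '[[[0, 0, 1], [0, 0, 0]], [[0, 0, 2], [0, 0, 0]], [[0, 0, 2], [0, 0, 0]], [[0, 0, 2], [0, 0, 0]]]'

```text
clock: 25.1
tcp_pos: [0.4647, 0.0747, 0.0618]
tcp_rot: [-180.0, 0.0, 35.0]
force: [0.0, 0.0, -0.4]
finger_gap: 0.323
```

Emit:
jog_arm --moves '[[[0, 0, 0], [0, 0, 0]], [[0, 0, 0], [0, 0, 0]], [[0, 0, 0], [0, 0, 0]], [[0, 0, 0], [0, 0, 0]], [[0, 0, 0], [0, 0, 0]]]' --claw 8

```text
clock: 25.6
tcp_pos: [0.4651, 0.0743, 0.0619]
tcp_rot: [180.0, -0.0, 35.0]
force: [1.2, -2.8, -1.2]
finger_gap: 0.125
```

```bash
python3 - <<'E'
from h import *
o=get_obs();print(o["clock"],o["tcp_pos"],o["tcp_rot"],o["force"],o["wrist_torque"],o["finger_gap"]*91.9)
d=get_image("wrist");cv2.imwrite("pics/w18c.png",cv2.resize(d["img"][200:360,240:410,::-1],None,fx=3.5,fy=3.5))
E
```

```text
25.6 [0.46506418 0.07434149 0.061873  ] [ 1.79953058e+02 -6.83811296e-03  3.50030664e+01] [ 1.15474701 -2.82207967 -1.23830504] [-0.48233521 -0.13953891 -0.00263026] 11.456657936239607
```

View pics/w18c.png

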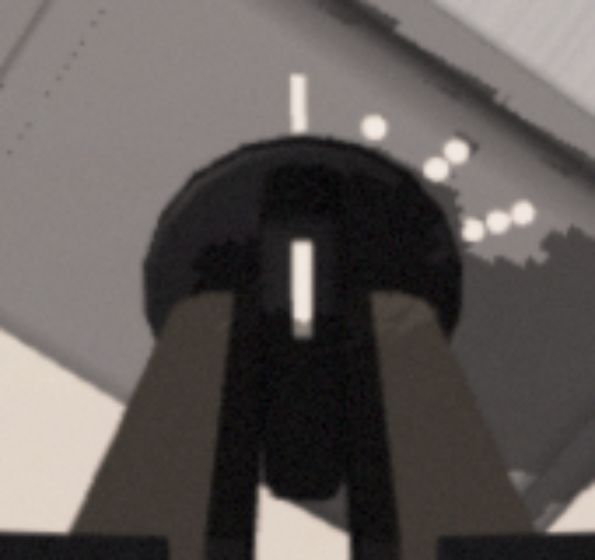

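Emit:
jog_arm --moves '[[[0, 0, 0], [0, 0, 0]], [[0, 0, 0], [0, 0, 0]], [[0, 0, 0], [0, 0, 0]], [[0, 0, 0], [0, 0, 0]]]' --claw 0

```text
clock: 26.05
tcp_pos: [0.465, 0.0744, 0.0619]
tcp_rot: [180.0, -0.0, 35.0]
force: [2.9, -4.0, -2.0]
finger_gap: 0.124
```

The fingers hold at 11.4 mm on the 12 mm bar, so this is a real grip. Now I'll turn.

Emit:
jog_arm --moves '[[[0, 0, 0], [0, 0, 5]], [[0, 0, 0], [0, 0, 11]], [[0, 0, 0], [0, 0, 17]], [[0, 0, 0], [0, 0, 23]], [[0, 0, 0], [0, 0, 29]], [[0, 0, 0], [0, 0, 35]], [[0, 0, 0], [0, 0, 41]], [[0, 0, 0], [0, 0, 47]], [[0, 0, 0], [0, 0, 53]], [[0, 0, 0], [0, 0, 59]], [[0, 0, 0], [0, 0, 65]], [[0, 0, 0], [0, 0, 70]], [[0, 0, 0], [0, 0, 72]], [[0, 0, 0], [0, 0, 72]], [[0, 0, 0], [0, 0, 72]], [[0, 0, 0], [0, 0, 72]]]'

```text
clock: 27.65
tcp_pos: [0.465, 0.0745, 0.0619]
tcp_rot: [180.0, -0.0, -36.9]
force: [3.2, -4.2, -1.5]
finger_gap: 0.13
```

```bash
python3 - <<'E'
from h import *
o=get_obs();print(o["clock"],o["tcp_pos"],o["tcp_rot"],o["force"],o["wrist_torque"],o["finger_gap"]*91.9)
I=[]
for n,(y,x) in(("side",(150,250)),("scene",(110,280))):
    d=get_image(n);I.append(cv2.resize(d["img"][y:y+190,x:x+150,::-1],None,fx=2.6,fy=2.6))
cv2.imwrite("pics/s19.png",np.hstack(I))
d=get_image("wrist");pickle.dump(d,open("wrist19.pkl","wb"));cv2.imwrite("pics/w19c.png",cv2.resize(d["img"][200:360,240:410,::-1],None,fx=3.5,fy=3.5))
E
```

```text
27.65 [0.46503596 0.07445554 0.06188911] [ 1.79997973e+02 -3.89960406e-02 -3.69414516e+01] [ 3.18518239 -4.23114757 -1.53912851] [-0.70387431 -0.38848361  0.11706449] 11.930517896833786
```

View pics/w19c.png

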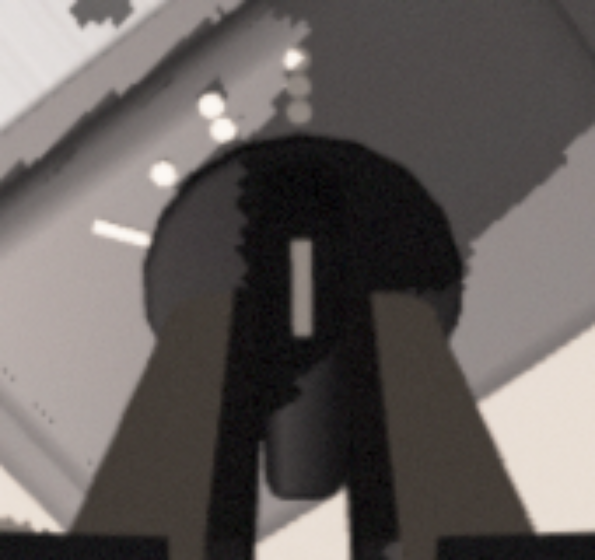

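View pics/s19.png

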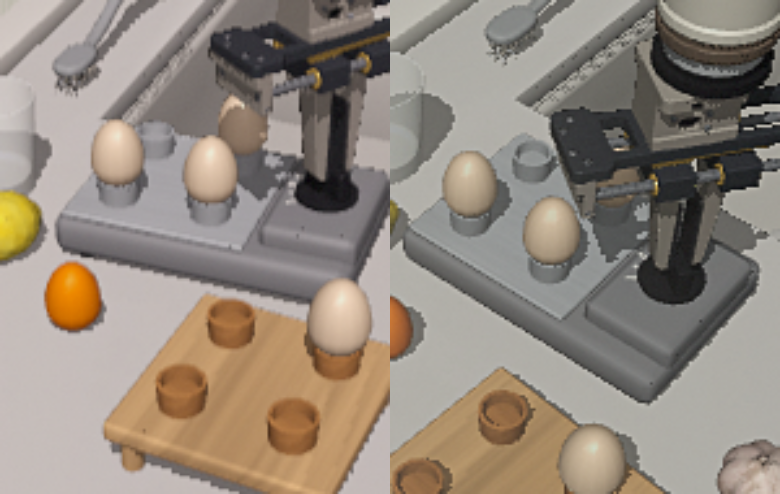

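The pointer lines up with the three pips, and the wrist torque of 0.117 N m matches the spring. I'll hold a little longer, check again and hand in.

Emit:
jog_arm --moves '[[[0, 0, 0], [0, 0, 0]], [[0, 0, 0], [0, 0, 0]], [[0, 0, 0], [0, 0, 0]], [[0, 0, 0], [0, 0, 0]], [[0, 0, 0], [0, 0, 0]], [[0, 0, 0], [0, 0, 0]], [[0, 0, 0], [0, 0, 0]], [[0, 0, 0], [0, 0, 0]]]'

```text
clock: 28.6
tcp_pos: [0.465, 0.0745, 0.0619]
tcp_rot: [180.0, -0.0, -36.9]
force: [2.9, -4.3, -1.1]
finger_gap: 0.127
```

```bash
python3 - <<'E'
from h import *
o=get_obs();print(o["clock"],o["tcp_rot"],o["force"],o["wrist_torque"],o["finger_gap"]*91.9)
d=get_image("wrist");cv2.imwrite("pics/wrist20.png",d["img"][...,::-1])
E
```

```text
28.6 [ 1.79995715e+02 -3.49000773e-02 -3.69425424e+01] [ 2.86322678 -4.33678285 -1.09872068] [-0.70870218 -0.45306769  0.13666367] 11.672186717941395
```

View pics/wrist20.png

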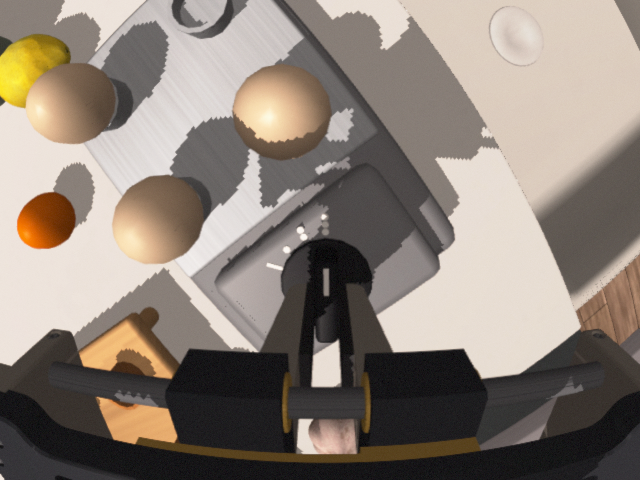

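The image shows three eggs upright in the cooker at (283,112), (158,219) and (71,103), and the lemon beside it. The pointer at (326,282) points at the three pips. Handing in.

```bash
python3 -c "
from workcell import job_done;print(job_done())"
```

```text
the job is handed in; nothing more can be done
None
```

I moved two eggs from the stand into the cooker's left cups (cup1, then cup0). That made three in the cooker, with one left in the stand. Then I turned the dial clockwise 72° to the third click, and the fingers were still holding it when I handed in at about 28.7 s.

**Last checks:**
- **Eggs:** after the turn, the images show all four standing upright, with the gripper clear of them. The fourth was last seen upright in the stand about 1 s before I handed in.
- **Dial:** the pointer lines up with the three pips and the gripper turned 71.9° (about 1.26 rad). The opening stayed at 11.7 mm on the 12 mm bar, with 0.12–0.14 N m at the wrist. I judged the angle by eye, because there is no dial readout.
- **Lemon:** I never went near it and it looks unmoved, though I did not measure its position.

**What failed or disagreed:**
- **First dial grip:** with the tip at 69.5 mm, the fingers closed over the top of the bar and the dial stayed at rest. Regripping 8 mm lower held.
- **Egg grip width:** the gripper read about 40 mm on the 44 mm eggs, probably because the pads touch higher up than the fingertip position suggests. Both eggs were still carried and placed upright.
- **Second egg:** it touched its cup with about 5 N when lowered, so I shifted it slightly before letting go.

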